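# Crack a seized pinch screw in the bench locking clamp

### The job

Push the raised handle of the locking clamp down until it snaps over centre, so that it stays locked on the bracket's foot by itself. Then push the long arm of the hex key anticlockwise (seen from above) through about a quarter turn to crack the seized screw, while the clamp keeps the bracket from shifting. Last, free the bracket by flicking up the release lever under the handle (do not force the handle itself): the handle springs open, and the bracket stays lying on the anvil.

Things in the scene. Friction and masses are not known exactly. Their poses are not given: they have to be found in the camera images.
- clamp: Locking clamp (locking pliers on a grey base plate 258 x 92 x 12 mm), fixed to the bench. Origin on the bench under the jaw's pivot; x runs along the clamp from the handle end to the jaw, y left, z up. All swings in the x-z plane. Fixed lower handle: tube 23 mm thick at z = 56 mm, ending in a knurled screw at x = -143 mm.
- anvil (a point): Middle of the top of the anvil (fixed jaw), dark steel block at x = 52 to 164 mm of the clamp, 64 mm wide, top at z = 26 mm, on which the bracket lies. The moving jaw's round rubber pad, 27 mm, comes down on the bracket's foot at x = 78 mm.
- clamp_handle (a joint): Angle of the moving handle against the jaw: 0 = open (a spring holds it there), about 0.53 = dead centre, about 0.60 = locked at the stop. Pressed down at point handle_end it takes up to about 16 N before dead centre, then snaps to the stop and stays locked with about 50 N on the bracket.
- handle_end (a point): Point on the top face of the moving handle, 23 mm before its end, where to press down. In the clamp's frame x = -175, z = 160 mm when open, x = -180, z = 100 mm when locked. The handle is a steel channel 25 mm wide and 18 mm deep.
- release_lever (a joint): Angle of the release lever against the moving handle: 0 = at rest, hanging below the handle; 0.22 = pulled up to it. With the clamp locked the first 0.04 is slack; lifting the tip (about 6 N straight up, up to 20 N on a slanted finger) then breaks the lock at 0.1 to 0.15 and the spring throws the handle open.
- lever_tip (a point): Point under the free end of the release lever (dark strip 14 mm wide, 4.5 mm thick, sloping down and back under the handle). Locked: x = -185, z = 62 mm of the clamp, nothing between it and the bench, the handle above it (underside z = 83, end x = -203 mm). Come in from behind, tool tilted about 40 degrees, tips below the lever, and lift 40 to 50 mm.
- bracket: Loose aluminium rod-clamp bracket, about 0.38 kg: foot 110 x 50 x 14 mm, at its +x end a ring (36 mm) and two ears; a 74 mm stub of 20 mm steel rod goes across through the ring. Origin under the middle of the foot; x points away from the clamp's pivot, z up. Unclamped, it slides and turns with the key.
- screw_head (a point): Middle of the top of the seized cap screw, in the bracket's ears 48 mm along x from the bracket's origin; its axis is vertical, its top 52 mm above the underside of the bracket.
- key_tip (a point): Free end of the long arm of the dark 6 mm hex key that stands in the screw (it stays there). The long arm is level, 30 mm above the top of the screw head, and reaches 96 mm from the screw's axis to this point (on the arm's centre line).
- screw (a joint): Angle of screw and key in the bracket, growing anticlockwise from above (loosening); starts anywhere from -0.4 to 0.3, goes from -0.55 to 2.6. At 0 the long arm points 45 degrees clockwise of the bracket's x axis. Stiff: needs about 0.3 N m all the way (4 N at 80 mm) and stays where it is left.
- carburettor: Bystander: grey carburettor, 77 x 68 x 90 mm, loose on the bench behind the clamp.
- oil_bottle: Bystander: white plastic bottle, 49 x 50 x 163 mm, standing loose behind the clamp.
- tape_measure: Bystander: tape measure 70 x 75 x 35 mm, loose on the bench on the robot's side of the clamp handle.

How it is judged:
By the outcome, as a careful person would: the job done as asked, in the order asked, and still so for the second after the job is handed in, with the robot touching nothing.
It also fails if it takes over 56 s, if anything falls off the work surface, if the arm or the gripper's body presses on something with over 40 N, if the wrist force passes 120 N, or if a joint passes its speed limit or range.

### The arm

A 7-joint arm with a two-finger parallel gripper is mounted at the origin on a cart in front of the work surface, level with it; the furniture and walls round the work are solid. World frame = base frame: x ahead of the robot, y to its left, z up, the work surface at z = 0. Lengths are in m, angles in rad, forces in N, time in s.
With the tool pointing down it reaches from about 0.4 to 0.9 m from the base axis. Payload 5.5 kg.
Tool frame: the origin (TCP) lies on the centre line of the jaws, within the pads' length; the fingertips stand 14 mm ahead of it and the grasp point (between the pads) lies 5 mm behind it; z points along the fingers, y is the line along which they close (so a half turn about z gives the same grasp; the last joint's range is limited). The gripper opens to 92 mm and grips with 3 to 60 N. Pads are 19 mm wide; open, the fingers measure 130 mm over their backs; the gripper's body (75 mm by 190 mm) begins 47 mm behind the grasp point.
Start: joints at [-0.929, 0.501, -0.427, 1.55, 0.221, 1.138, -0.21], TCP at [0.24, 0.604, 0.213] pointing down, gripper open.
Joint ranges: [-2.88, 2.88], [-0.31, 2.03], [-1.54, 1.56], [0.2, 2.42], [-1.41, 4.55], [0.19, 2.02], [-2.57, 2.57]. Speed limits (rad/s): [2.57, 2.57, 3.14, 3.14, 3.14, 3.14, 3.14].

### API

Orientations are given as a unit quaternion [w, x, y, z].
In Python, from plant import ctrl gives the robot as it stands.
- The arm moves only by the tool carry_out, never from a script. Its argument "deltas" is one flat list of numbers, 7 for each row, row after row: the shift along the tool's x, y, z normalised to -1 to 1, where 1 is 0.25 m, then the turn, a rotation vector about the tool's x, y, z normalised to -1 to 1, where 1 is 2 pi rad, then the finger opening in mm, from 0 to 91.8. In form: [x, y, z, rx, ry, rz, claw, x, y, z, rx, ry, rz, claw, ...]. A call has 1 to 8 rows; each row is the pose to reach, as a shift and turn from the pose commanded when the call began, along the tool's axes at that moment, turning the shorter way round; what a row does not reach only later rows make up. A row lasts 1/10 s, in which the tool goes at most 50 mm and 8.59 degrees, less where a joint would pass 70% of its speed; a pose out of reach is approached as far as the arm can. A call with a number of a shift or a turn outside -1 to 1 is refused whole. A call with a gripper value outside its range is refused whole. The fingers move at their own pace and stop on an object; "squeeze" is the grip in N (left out, the last holds). Time passes only in rows, so rows that repeat a pose let the fingers close. It gives the time, the measured TCP pose, the force, the opening and the grip force at its end, in the units of the state.
- ctrl.observe(): the state, without advancing time (a new reading comes with each control period).
- ctrl.grab_frame(name): name is "scene" or "top" or "wrist"; returns (picture, depth): 400x640x3 uint8, blue, green, red; 400x640 float32, m along the optical axis (not along the pixel's ray), 0 where there is no reading.
- ctrl.camera_model(name): a dict with "fx", "fy", "cx", "cy" (pixels), "pose" (4x4, takes a point from camera to world coordinates); the wrist camera has in their place "mount" (4x4, takes a point from camera to tool coordinates, whose origin is the TCP and whose axes are the flange's). Camera axes: x right, y down, z forward; pixel columns grow to the right and rows downward; lengths in m; the calibration is good to about 2 mm. A picture is of the moment at which its call begins: read the wrist's pose just before it. camera_model takes no time and is no camera call.
- ctrl.job_done(): hands the job in; it is judged then, once.
Trained networks look in the newest picture that a camera, given by its name, has taken for a name from the list of things; names that differ only in an ending like _2 or _b are one class to them, and where a whole thing is asked for, a point or a joint stands for the part that bears it (a point fixed in the world has none). Each returns a list of dicts, best first, with "score" (0 to 1); they miss things now and then, are a little off and sometimes report something else, mostly with a low value. They report only what shows in the picture. A call takes as long as a camera call.
- ctrl.spot_in(camera, target): "point" ([x, y, z] in m, in world coordinates, good to about 4 mm: the middle of the surface that is visible of it).
- ctrl.cut_out(camera, target): "pixels" (400x640 bool, what is visible of it).
The state is a dict: "t": time; "qpos": joint angles; "qd": joint speeds; "effort": joint torques, N m; "tcp_pos": TCP position; "ee_rot": TCP orientation; "contact_force": force on the tool from outside, world axes, zero at the start; "moment": the same for the moment, N m; "grip_width": finger opening in m; "finger_force": force on a finger pad.
Only numpy, scipy, OpenCV 4.12 (cv2) and the standard library are available. Lean on these libraries where they do the work, as an engineer would, in place of code of your own. Each camera call takes 0.05 s, during which the arm holds its last target. There are 200 camera calls.

## Working session

There is one attempt and no reset: what is moved stays moved. The work goes in short steps, Python scripts to look and compute and a tool call to move; the robot and the scene stay as the last step left them, time stands still between calls to the robot, and variables do not carry over. Pictures are saved under pics/ and viewed, at most 12 in all, crops included, and the job is handed in when it is done.

Besides the shell and the picture viewer there is one more tool, called after ">>>" by a JSON object that holds its "method" and its "body". carry_out: Moves the arm, as the interface text tells. Its arguments: {"type":"object","properties":{"deltas":{"type":"array"},"squeeze":{"type":"number"}},"required":["deltas"]}

```bash
mkdir -p pics; ls
python3 - <<'E'
from plant import ctrl
import cv2,numpy as np
np.set_printoptions(precision=4,suppress=True)
s=ctrl.observe();print(s)
for c in ("scene","top"):
    im,d=ctrl.grab_frame(c);cv2.imwrite(f"pics/{c}1.png",im);np.save(f"{c}1.npy",d)
    m=ctrl.camera_model(c);print(c,m)
    for n in ["clamp","anvil","handle_end","lever_tip","bracket","screw_head","key_tip","carburettor","oil_bottle","tape_measure"]:
        r=ctrl.spot_in(c,n);print(c,n,[(np.round(x["point"],3),round(x["score"],2)) for x in r[:2]])
print(ctrl.camera_model("wrist"))
E
```

```text
pics
{'t': 0.0, 'qpos': array([-0.9288,  0.5018, -0.4268,  1.5515,  0.2208,  1.1383, -0.2103]), 'qd': array([ 0.0003, -0.    , -0.0013, -0.0002, -0.0008,  0.0021,  0.002 ]), 'effort': array([  0.0004, -56.6596,  -5.8155, -27.9104,  -0.0686,   0.0311,
         0.0002]), 'tcp_pos': array([0.2401, 0.6032, 0.2121]), 'ee_rot': array([-0.0002,  0.1882,  0.9821, -0.0009]), 'contact_force': array([0.0729, 0.5107, 0.0893]), 'moment': array([-0.0254, -0.0306, -0.0054]), 'finger_force': 0.0, 'grip_width': 0.09201991847956643}
scene {'fx': 466.47895911535755, 'fy': 466.47895911535755, 'cx': 322.13141872280374, 'cy': 198.64800315954494, 'pose': array([[ 0.8719, -0.2676,  0.4101,  0.1557],
       [-0.4897, -0.4801,  0.7278, -0.7239],
       [ 0.0021, -0.8354, -0.5496,  0.6857],
       [ 0.    ,  0.    ,  0.    ,  1.    ]])}
scene clamp [(array([ 0.596, -0.121,  0.057]), 0.6)]
scene anvil [(array([ 0.598, -0.12 ,  0.061]), 0.88)]
scene handle_end [(array([ 0.608, -0.198,  0.126]), 0.58), (array([0.781, 0.114, 0.096]), 0.47)]
scene lever_tip []
scene bracket [(array([0.579, 0.038, 0.052]), 0.65), (a
[... 880 characters left out ...]
0.183,  0.127]), 0.59)]
top lever_tip [(array([0.58 , 0.042, 0.063]), 0.33)]
top bracket [(array([0.581, 0.042, 0.066]), 0.65), (array([ 0.611, -0.185,  0.132]), 0.41)]
top screw_head [(array([0.58 , 0.047, 0.068]), 0.6)]
top key_tip []
top carburettor [(array([ 0.788, -0.002,  0.088]), 0.77)]
top oil_bottle [(array([0.78 , 0.124, 0.131]), 0.96)]
top tape_measure [(array([ 0.398, -0.204,  0.036]), 0.63)]
{'fx': 332.7917073422818, 'fy': 332.7917073422818, 'cx': 315.88121622842516, 'cy': 197.0730395476947, 'mount': array([[ 0.0005, -0.9572, -0.2893,  0.0787],
       [ 1.    ,  0.0001,  0.0014,  0.0007],
       [-0.0013, -0.2893,  0.9572, -0.1709],
       [ 0.    ,  0.    ,  0.    ,  1.    ]])}
```

View pics/scene1.png

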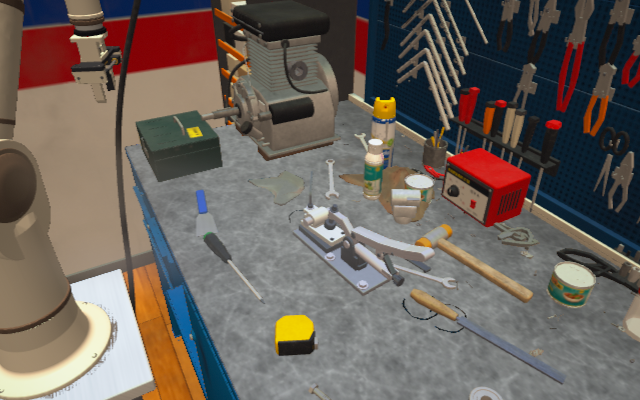

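View pics/top1.png

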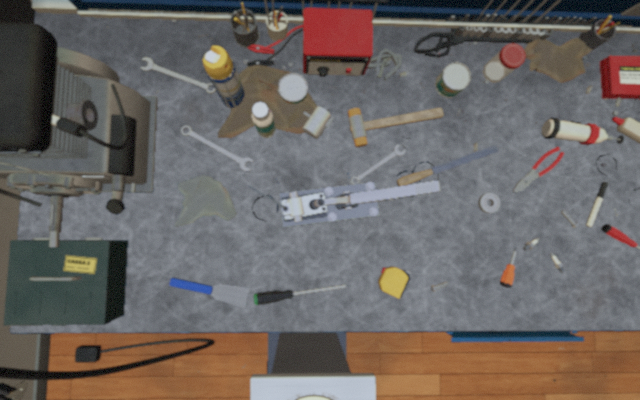

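```bash
cat > h.py <<'E'
import numpy as np,cv2
from plant import ctrl
np.set_printoptions(precision=4,suppress=True)
from scipy.spatial.transform import Rotation as R
def q2R(q): return R.from_quat([q[1],q[2],q[3],q[0]]).as_matrix()
def cloud(d,m,T):
    v,u=np.mgrid[:d.shape[0],:d.shape[1]]
    p=np.stack([(u-m["cx"])/m["fx"]*d,(v-m["cy"])/m["fy"]*d,d],-1)
    P=p@T[:3,:3].T+T[:3,3]; P[d<=0]=np.nan
    return P
E
python3 - <<'E'
from h import *
a=cv2.imread("pics/scene1.png")[150:310,270:470];b=cv2.imread("pics/top1.png")[160:240,240:460]
a=cv2.resize(a,None,fx=4,fy=4,interpolation=3)[:,:];b=cv2.resize(b,None,fx=3.6,fy=3.6,interpolation=3)
cv2.imwrite("pics/a.png",cv2.resize(a,(725,580)));cv2.imwrite("pics/b.png",b)
for c in("scene","top"):
    m=ctrl.camera_model(c);P=cloud(np.load(c+"1.npy"),m,m["pose"])
    x,y,z=P[...,0],P[...,1],P[...,2]
    k=(x>.5)&(x<.7)&(y>-.4)&(y<-.08)&(z>.1)&(z<.25)
    Q=P[k];print(c,len(Q))
    for y0 in np.arange(-.30,-.05,.02):
        q=Q[(Q[:,1]>y0)&(Q[:,1]<y0+.02)]
        if len(q):print(round(y0+.01,2),len(q),q[:,0].min(),np.median(q[:,0]),q[:,0].max(),np.median(q[:,2]))
    print("ymin",np.sort(Q[:,1])[:6])
    # base plate
    k=(x>.5)&(x<.7)&(y>-.3)&(y<.2)&(z>.006)&(z<.018);Q=P[k]
    print("plate",len(Q),cv2.minAreaRect(Q[:,:2].astype(np.float32)*1000))
    k=(x>.5)&(x<.7)&(y>-.02)&(y<.2)&(z>.03)&(z<.2);Q=P[k]
    print("hi",Q[Q[:,2]>.085][:40])
E
```

```text
scene 1306
-0.27 242 0.6076525665700014 0.6176218051470117 0.6343238948022317 0.15882993279033586
-0.25 188 0.6042556860928316 0.6125451930073217 0.6321666664784167 0.15082471534299785
-0.23 140 0.6019784140826183 0.606463404130797 0.6302054970173088 0.14372248719945996
-0.21 129 0.598059617906201 0.6039132257011448 0.6274682374625571 0.13732402142348388
-0.19 118 0.5970080244879179 0.6008224337292609 0.6241128894661765 0.1297825577761738
-0.17 129 0.5941789376846282 0.5979411683402808 0.6212259480206501 0.12186127820482884
-0.15 117 0.5921148934590121 0.5962826890696139 0.6193043352681299 0.11735567465158925
-0.13 99 0.5884110540620107 0.5957892552811588 0.6162432171070947 0.11309365470573418
-0.11 79 0.5864726525073469 0.5969419614748204 0.6132580508764384 0.1090188324739999
-0.09 65 0.5833484589860379 0.5949205203614132 0.6119128593350392 0.10467384823086279
ymin [-0.2786 -0.2782 -0.2775 -0.2773 -0.2771 -0.2771]
plate 1675 ((614.1813354492188, -51.60247802734375), (496.5378723144531, 170.83168029785156), 89.9193344116211)
hi [[0.6199 0.156  0.1127]
 [0.6238 0.1581 0.1105]
 [0.6211
[... 2212 characters left out ...]
1 ]
 [0.6181 0.1511 0.1102]
 [0.6177 0.1484 0.1132]
 [0.6184 0.1467 0.1079]
 [0.6156 0.1486 0.1109]
 [0.6155 0.1461 0.1121]
 [0.6157 0.1439 0.111 ]
 [0.6158 0.1417 0.1101]
 [0.6135 0.1464 0.1095]
 [0.6134 0.1439 0.1104]
 [0.613  0.1412 0.1138]
 [0.6135 0.1394 0.1094]
 [0.6133 0.1367 0.1119]
 [0.6112 0.1417 0.1094]
 [0.6112 0.1394 0.1089]
 [0.6109 0.1367 0.1116]
 [0.611  0.1344 0.1113]
 [0.6086 0.1367 0.1115]
 [0.6086 0.1343 0.1118]
 [0.6088 0.1321 0.1103]
 [0.6087 0.1297 0.1109]
 [0.6062 0.1343 0.112 ]
 [0.6063 0.132  0.1109]
 [0.6066 0.1299 0.1091]
 [0.6065 0.1275 0.11  ]
 [0.6068 0.1254 0.1074]
 [0.6039 0.1296 0.1118]
 [0.6044 0.1277 0.1072]
 [0.604  0.1249 0.1118]
 [0.6043 0.1228 0.1093]]
```

View pics/a.png

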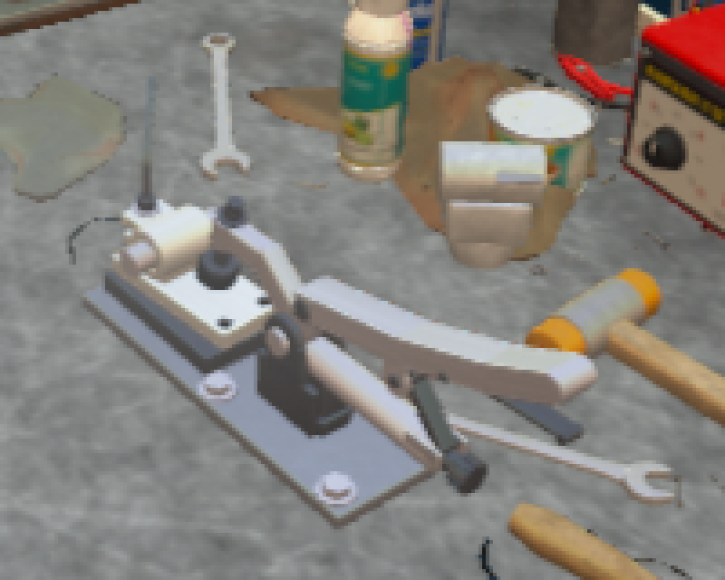

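View pics/b.png

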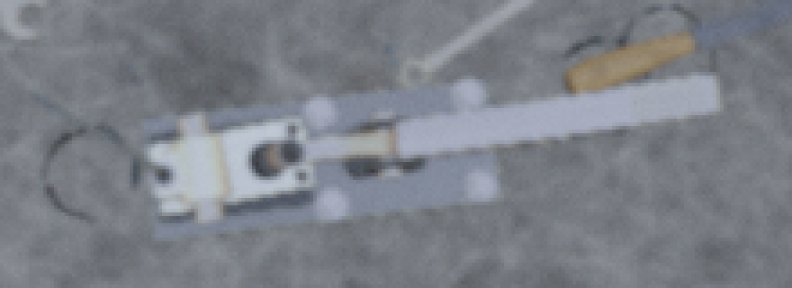

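```bash
cat >> h.py <<'E'
def pose(x,y,z,az,tilt=0.):
    """TCP pose: tool z down, tool y at azimuth az (deg); then tilt (deg) about tool y."""
    a=np.radians(az); Y=np.array([np.cos(a),np.sin(a),0]); Z=np.array([0,0,-1.])
    M=np.stack([np.cross(Y,Z),Y,Z],1)
    return np.array([x,y,z]),M@R.from_euler('y',tilt,degrees=True).as_matrix()
def rows(targets,claw,cmd=None):
    if cmd is None:
        s=ctrl.observe();cmd=(s["tcp_pos"],q2R(s["ee_rot"]))
    p0,M0=cmd
    for p,M in targets:
        d=M0.T@(p-p0)/.25; r=R.from_matrix(M0.T@M).as_rotvec()/(2*np.pi)
        print(", ".join("%.3f"%v for v in d)+", "+", ".join("%.4f"%v for v in r)+", %g,"%claw)
E
python3 - <<'E'
from h import *
m=ctrl.camera_model("top");P=cloud(np.load("top1.npy"),m,m["pose"])
x,y,z=P[...,0],P[...,1],P[...,2]
k=(x>.1)&(x<.5)&(y>.05)&(y<.7)&(z>.03);Q=P[k];print(Q.min(0),Q.max(0))
k=(x>.45)&(x<.9)&(y>.13)&(y<.6)&(z>.12);Q=P[k];print(Q.min(0),Q.max(0))
rows([pose(.40,.24,.24,25),pose(.62,-.256,.21,7.45)],0)
print("key pts")
for c in("scene","top"):
    m=ctrl.camera_model(c);P=cloud(np.load(c+"1.npy"),m,m["pose"])
    k=(P[...,0]>.55)&(P[...,0]<.66)&(P[...,1]>.088)&(P[...,1]<.2)&(P[...,2]>.1)&(P[...,2]<.12);Q=P[k]
    l=cv2.fitLine(Q[:,:2].astype(np.float32),cv2.DIST_L2,0,.001,.001).ravel();print(l,np.degrees(np.arctan2(l[1],l[0])),Q[np.argsort(-Q[:,1])[:3]],np.median(Q[:,2]))
    k=(P[...,0]>.52)&(P[...,0]<.64)&(P[...,1]>.05)&(P[...,1]<.1)&(P[...,2]>.068)&(P[...,2]<.09);print("screw top",P[k].mean(0),P[k].std(0),k.sum())
E
```

```text
[0.1921 0.0957 0.03  ] [0.4986 0.6999 0.444 ]
[0.4807 0.1301 0.12  ] [0.8995 0.6    0.4097]
-1.132, -1.116, -0.108, -0.0000, -0.0000, 0.1203, 0,
-2.683, -2.634, 0.012, -0.0000, -0.0000, 0.1690, 0,
key pts
[0.5038 0.8638 0.6027 0.1234] 59.751114 [[0.6211 0.1584 0.1082]
 [0.6238 0.1581 0.1105]
 [0.6199 0.156  0.1127]] 0.1097272369068929
screw top [0.5763 0.0656 0.0732] [0.0103 0.0089 0.0045] 96
[0.5045 0.8634 0.6029 0.1237] 59.698807 [[0.6225 0.1603 0.1115]
 [0.6206 0.1584 0.1083]
 [0.6249 0.158  0.1119]] 0.11098831201039205
screw top [0.5781 0.0628 0.072 ] [0.0118 0.009  0.0031] 154
```

>>> {"method": "carry_out", "body": {"deltas": [-0.98, -0.96, -0.1, 0, 0, 0.1, 0, -0.98, -0.96, -0.1, 0, 0, 0.1, 0, -0.98, -0.96, -0.1, 0, 0, 0.1, 0, -0.98, -0.96, -0.1, 0, 0, 0.1, 0, -0.98, -0.96, -0.1, 0, 0, 0.1, 0, -0.98, -0.96, -0.1, 0, 0, 0.1, 0, -0.98, -0.96, -0.1, 0, 0, 0.1, 0, -0.98, -0.96, -0.1, 0, 0, 0.1, 0]}}

```text
t: 1.9
tcp_pos: [0.3827, 0.284, 0.2387]
ee_rot: [0.002, 0.487, 0.873, -0.0]
contact_force: [0.6, 1.3, -0.7]
grip_width: 0.0322
finger_force: 0.0
```

Run:
```python
from h import *
rows([pose(.62,-.256,.215,7.45)],0)
print(ctrl.observe()["qpos"])
```

```text
-2.336, -0.329, 0.102, 0.0002, 0.0005, 0.0674, 0,
[-0.5167  0.1375 -0.1971  1.9492  0.0344  1.0576 -0.1751]
```

>>> {"method": "carry_out", "body": {"deltas": [-1, -0.14, 0, 0, 0, 0.05, 0, -1, -0.14, 0, 0, 0, 0.05, 0, -1, -0.14, 0, 0, 0, 0.05, 0, -1, -0.14, 0, 0, 0, 0.05, 0, -1, -0.14, 0, 0, 0, 0.05, 0, -1, -0.14, 0, 0, 0, 0.05, 0]}}

```text
t: 2.5
tcp_pos: [0.4856, 0.0536, 0.2384]
ee_rot: [0.002, 0.617, 0.787, -0.0]
contact_force: [0.8, 0.4, 0.9]
grip_width: 0.0004
finger_force: 0.0
```

Run:
```python
from h import *
rows([pose(.62,-.256,.215,7.45)],0)
print(ctrl.observe()["qpos"])
```

```text
-1.330, 0.228, 0.098, 0.0002, 0.0005, 0.0175, 0,
[-0.2099  0.1517  0.0472  1.9315 -0.0047  1.0571  0.079 ]
```

>>> {"method": "carry_out", "body": {"deltas": [-1, 0.17, 0.1, 0, 0, 0.0175, 0, -1, 0.17, 0.1, 0, 0, 0.0175, 0, -1, 0.17, 0.1, 0, 0, 0.0175, 0, -1, 0.17, 0.1, 0, 0, 0.0175, 0, -1, 0.17, 0.1, 0, 0, 0.0175, 0, -1, 0.17, 0.1, 0, 0, 0.0175, 0]}}

```text
t: 3.1
tcp_pos: [0.5868, -0.1784, 0.2121]
ee_rot: [0.001, 0.659, 0.752, -0.002]
contact_force: [-0.4, -0.7, -0.1]
grip_width: 0.0004
finger_force: 0.0
```

Run:
```python
from h import *
rows([pose(.62,-.256,.19,7.45)],0)
print(ctrl.observe()["qpos"])
```

```text
-0.325, 0.091, 0.090, -0.0001, 0.0006, 0.0003, 0,
[ 0.1004  0.4049  0.1945  1.6673 -0.082   1.0768  0.4504]
```

>>> {"method": "carry_out", "body": {"deltas": [-0.16, 0.05, 0.02, 0, 0, 0, 0, -0.325, 0.09, 0.04, 0, 0, 0, 0, -0.325, 0.09, 0.08, 0, 0, 0, 0, -0.325, 0.09, 0.08, 0, 0, 0, 0]}}

```text
t: 3.5
tcp_pos: [0.6188, -0.2481, 0.1909]
ee_rot: [-0.002, 0.657, 0.754, -0.001]
contact_force: [-0.2, 0.8, -0.3]
grip_width: 0.0008
finger_force: 0.0
```

Run:
```python
from h import *
print(ctrl.observe()["tcp_pos"])
rows([pose(.62,-.256,.174,7.45),pose(.621,-.261,.112,7.45)],0)
m=ctrl.camera_model("wrist");s=ctrl.observe();im,d=ctrl.grab_frame("wrist");cv2.imwrite("pics/w1.png",im)
for n in["handle_end","lever_tip"]:print(n,ctrl.spot_in("wrist",n)[:2])
```

```text
[ 0.6188 -0.2481  0.1909]
-0.032, 0.001, 0.067, -0.0005, -0.0003, 0.0013, 0,
-0.053, 0.003, 0.315, -0.0005, -0.0003, 0.0013, 0,
handle_end [{'point': [0.6089, -0.1803, 0.1295], 'score': 0.66}]
lever_tip []
```

View pics/w1.png

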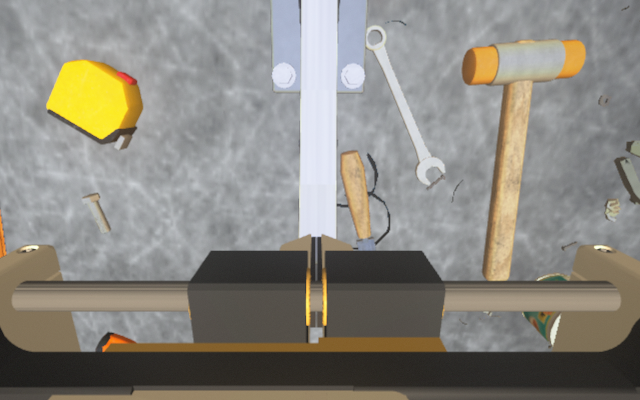

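The wrist view shows the handle centred beneath the closed fingertips (column ~318, tips at row ~240), with the tape measure far to the left. Press down.

>>> {"method": "carry_out", "body": {"deltas": [-0.032, 0, 0.04, 0, 0, 0, 0, -0.035, 0, 0.08, 0, 0, 0, 0, -0.038, 0, 0.12, 0, 0, 0, 0, -0.04, 0, 0.15, 0, 0, 0, 0, -0.042, 0, 0.18, 0, 0, 0, 0, -0.044, 0, 0.21, 0, 0, 0, 0]}}

```text
t: 4.25
tcp_pos: [0.6211, -0.2595, 0.14]
ee_rot: [-0.0, 0.656, 0.755, -0.0]
contact_force: [-1.6, 0.3, 3.0]
grip_width: 0.0004
finger_force: 1.1
```

>>> {"method": "carry_out", "body": {"deltas": [0, 0, 0.03, 0, 0, 0, 0, 0, 0, 0.06, 0, 0, 0, 0, 0, 0, 0.08, 0, 0, 0, 0, 0, 0, 0.1, 0, 0, 0, 0, 0, 0, 0.11, 0, 0, 0, 0]}}

```text
t: 4.75
tcp_pos: [0.6217, -0.2623, 0.1152]
ee_rot: [0.002, 0.657, 0.754, -0.0]
contact_force: [-3.5, -2.3, 13.9]
grip_width: 0.0005
finger_force: 6.6
```

>>> {"method": "carry_out", "body": {"deltas": [0, 0, 0.01, 0, 0, 0, 0, 0, 0, 0.02, 0, 0, 0, 0, 0, 0, 0.03, 0, 0, 0, 0, 0, 0, 0.03, 0, 0, 0, 0]}}

```text
t: 5.15
tcp_pos: [0.6216, -0.2632, 0.1069]
ee_rot: [0.002, 0.657, 0.754, -0.001]
contact_force: [-2.0, -4.5, 7.1]
grip_width: 0.0003
finger_force: 3.5
```

>>> {"method": "carry_out", "body": {"deltas": [0, 0, 0.01, 0, 0, 0, 0, 0, 0, 0.02, 0, 0, 0, 0, 0, 0, 0.02, 0, 0, 0, 0]}}

```text
t: 5.45
tcp_pos: [0.6211, -0.2594, 0.0999]
ee_rot: [-0.0, 0.656, 0.755, 0.0]
contact_force: [-0.2, 0.3, 0.1]
grip_width: 0.0004
finger_force: 0.0
```

>>> {"method": "carry_out", "body": {"deltas": [0, 0, -0.2, 0, 0, 0, 0, 0, 0, -0.4, 0, 0, 0, 0, 0, 0, -0.5, 0, 0, 0, 0, 0, 0, -0.5, 0, 0, 0, 0]}}

```text
t: 5.85
tcp_pos: [0.6243, -0.2598, 0.2306]
ee_rot: [0.004, 0.656, 0.755, 0.002]
contact_force: [0.6, -1.2, 0.2]
grip_width: 0.0001
finger_force: 0.0
```

Run:
```python
from h import *
ims=[]
for c in("scene","top"):
    im,d=ctrl.grab_frame(c);np.save(c+"2.npy",d);ims.append(im)
    m=ctrl.camera_model(c);P=cloud(d,m,m["pose"])
    x,y,z=P[...,0],P[...,1],P[...,2]
    Q=P[(x>.57)&(x<.65)&(y>-.4)&(y<-.08)&(z>.03)&(z<.18)]
    for y0 in np.arange(-.31,-.07,.02):
        q=Q[(Q[:,1]>y0)&(Q[:,1]<y0+.02)]
        if len(q):print(c,round(y0+.01,2),len(q),np.median(q[:,0]),np.percentile(q[:,2],90),q[:,2].min())
    k=(P[...,0]>.55)&(P[...,0]<.66)&(P[...,1]>.088)&(P[...,1]<.2)&(P[...,2]>.1)&(P[...,2]<.12);Q=P[k]
    l=cv2.fitLine(Q[:,:2].astype(np.float32),cv2.DIST_L2,0,.001,.001).ravel();print(l,np.degrees(np.arctan2(l[1],l[0])),Q[np.argsort(-Q[:,1])[:2]])
cv2.imwrite("pics/a2.png",cv2.resize(ims[0][150:310,270:470],(725,580),interpolation=3))
# approach for the key
s=ctrl.observe();print(s["tcp_pos"],s["contact_force"])
```

```text
scene -0.28 129 0.6179039720932417 0.10033470770115842 0.060610000050522195
scene -0.26 215 0.6157357347117218 0.09927597847444794 0.05793713803312972
scene -0.24 170 0.6121474320904544 0.09764480613748741 0.06614873032622226
scene -0.22 214 0.608886479335413 0.0959073494585147 0.04532991653672014
scene -0.2 220 0.6055520061293853 0.09604573620574669 0.04493522287420748
scene -0.18 210 0.6014019850944707 0.09615112802995475 0.04785639690411736
scene -0.16 224 0.5973843087000339 0.09715865709881415 0.05033717159397677
scene -0.14 189 0.5956094927947646 0.10013247898384996 0.049463957800115366
scene -0.12 219 0.5943322504449405 0.1022344937969153 0.03115614493010832
scene -0.1 325 0.5891152325198857 0.1045633437640171 0.030841892102328794
scene -0.08 172 0.5841654603515529 0.10689160213224407 0.03039359324307911
[0.5067 0.8621 0.6028 0.1236] 59.5561 [[0.6231 0.1621 0.1087]
 [0.6246 0.1596 0.1095]]
top -0.28 41 0.6194784277555443 0.10196646232574191 0.09482898943621121
top -0.26 92 0.6190657560237635 0.10122554532451752 0.08074344805950717
top -0.24 88 0.6166728242772945 0.09953319473598327 0.07964297370005424
top -0.22 87 0.614090397539991 0.09846810235713951 0.07883634453126409
top -0.2 92 0.6114920692796328 0.09800687058838933 0.0825099466996605
top -0.18 91 0.6087974848657296 0.09922178351865762 0.0543897184939377
top -0.16 89 0.606147810296565 0.09917877534596738 0.06639482625928816
top -0.14 91 0.6032274802352336 0.10190293420392715 0.05368320159468598
top -0.12 89 0.6003337826543306 0.10493292750794152 0.043099816888622744
top -0.1 110 0.5950326891599617 0.10794731621506269 0.031161357265228395
top -0.08 69 0.5922279620910407 0.10922620320107371 0.07268591978259431
[0.5061 0.8625 0.6027 0.1233] 59.597298 [[0.6251 0.1582 0.1104]
 [0.6223 0.1578 0.1133]]
[ 0.6215 -0.2586  0.2254] [-0.0703  0.2829 -0.494 ]
```

View pics/a2.png

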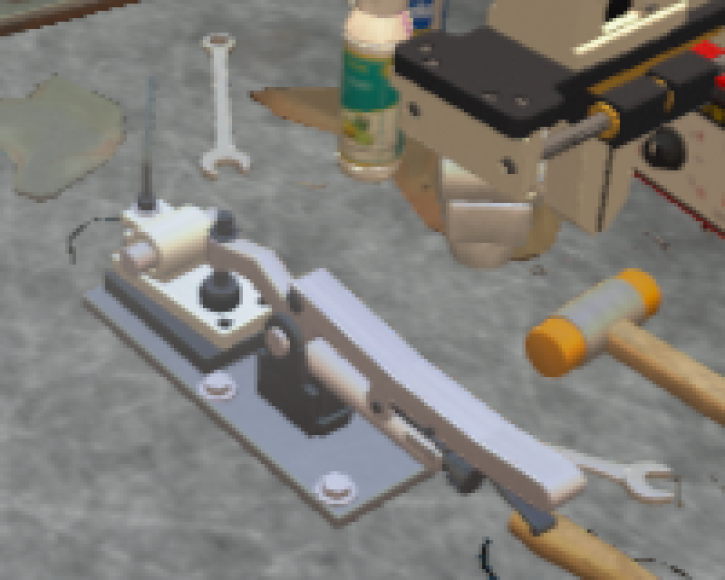

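```bash
cat >> h.py <<'E'
S=np.array([.575,.077])
def kp(th,off=.022,z=.107,r=.078):
    a=np.radians(th);u=np.array([np.cos(a),np.sin(a)]);t=np.array([-u[1],u[0]])
    p=S+r*u-off*t
    return pose(p[0],p[1],z,th-90)
E
python3 - <<'E'
from h import *
print(kp(59.6,.034)[0])
rows([kp(59.6,.034,z=.2)],0)
E
```

```text
[0.6438 0.1271 0.107 ]
1.515, 0.304, 0.103, 0.0000, -0.0001, 0.1068, 0,
```

>>> {"method": "carry_out", "body": {"deltas": [0.95, 0.19, 0.06, 0, 0, 0.07, 0, 0.95, 0.19, 0.06, 0, 0, 0.07, 0, 0.95, 0.19, 0.06, 0, 0, 0.07, 0, 0.95, 0.19, 0.06, 0, 0, 0.07, 0, 0.95, 0.19, 0.06, 0, 0, 0.07, 0, 0.95, 0.19, 0.06, 0, 0, 0.07, 0]}}

```text
t: 6.55
tcp_pos: [0.6335, -0.0064, 0.2071]
ee_rot: [-0.004, 0.801, 0.599, -0.001]
contact_force: [-0.3, 0.8, 0.3]
grip_width: 0.0006
finger_force: 0.0
```

Run:
```python
from h import *
rows([kp(59.6,.034,z=.2)],0)
print(ctrl.observe()["qpos"])
```

```text
0.523, -0.112, 0.031, -0.0012, -0.0005, 0.0387, 0,
[-0.2003  0.4523  0.2324  1.6137 -0.1198  1.095  -0.2222]
```

>>> {"method": "carry_out", "body": {"deltas": [0.52, -0.11, 0.03, 0, 0, 0.0387, 0, 0.52, -0.11, 0.03, 0, 0, 0.0387, 0, 0.52, -0.11, 0.03, 0, 0, 0.0387, 0, 0.52, -0.11, 0.03, 0, 0, 0.0387, 0, 0.52, -0.11, 0.03, 0, 0, 0.0387, 0]}}

```text
t: 7.05
tcp_pos: [0.6458, 0.1156, 0.2005]
ee_rot: [-0.001, 0.87, 0.493, -0.002]
contact_force: [-0.8, -0.8, 0.0]
grip_width: 0.0006
finger_force: 0.0
```

Run:
```python
from h import *
rows([kp(59.6,.034,z=.107)],0)
s=ctrl.observe();print(s["tcp_pos"],s["qpos"])
```

```text
0.036, -0.029, 0.374, -0.0005, 0.0005, -0.0015, 0,
[0.6458 0.1156 0.2005] [-0.3993  0.4991  0.2542  1.5611 -0.135   1.103  -0.6536]
```

>>> {"method": "carry_out", "body": {"deltas": [0.03, 0, 0.1, 0, 0, 0, 0, 0.03, -0.01, 0.24, 0, 0, 0, 0, 0.03, -0.02, 0.37, 0, 0, 0, 0, 0.03, -0.02, 0.37, 0, 0, 0, 0]}}

```text
t: 7.45
tcp_pos: [0.642, 0.1202, 0.1046]
ee_rot: [-0.001, 0.872, 0.49, -0.006]
contact_force: [-0.5, -1.5, 0.1]
grip_width: 0.0001
finger_force: 0.0
```

Run:
```python
from h import *
s=ctrl.observe();print(s["tcp_pos"],s["contact_force"])
rows([kp(59.6,.026)]+[kp(t) for t in (62,66,70,74,78,82)],0)
m=ctrl.camera_model("scene");im,d=ctrl.grab_frame("scene");cv2.imwrite("pics/a3.png",cv2.resize(im[90:270,240:440],(660,594),interpolation=3))
```

```text
[0.642  0.1202 0.1046] [-0.5082 -1.5285  0.0995]
0.027, -0.040, -0.009, -0.0012, 0.0014, -0.0024, 0,
0.030, -0.069, -0.009, -0.0013, 0.0014, -0.0091, 0,
0.034, -0.092, -0.009, -0.0013, 0.0013, -0.0202, 0,
0.036, -0.114, -0.009, -0.0014, 0.0013, -0.0313, 0,
0.037, -0.137, -0.009, -0.0014, 0.0012, -0.0424, 0,
0.037, -0.159, -0.009, -0.0015, 0.0012, -0.0535, 0,
0.034, -0.182, -0.008, -0.0015, 0.0011, -0.0647, 0,
```

View pics/a3.png

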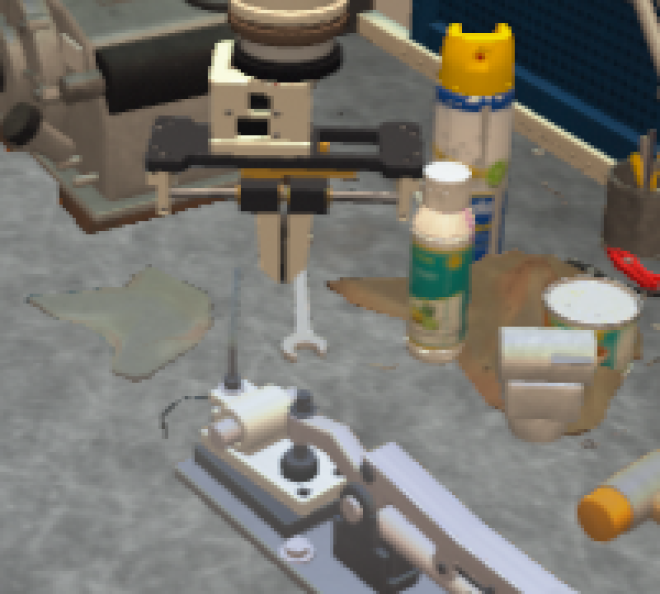

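The fingers stand right beside the key arm (arm at (238,320), fingertips at (283,280)), clear of the bottle; the clamp is locked. Push.

>>> {"method": "carry_out", "body": {"deltas": [0.027, -0.04, -0.009, 0, 0, 0, 0, 0.03, -0.069, -0.009, 0, 0, -0.0091, 0, 0.034, -0.092, -0.009, 0, 0, -0.0202, 0, 0.036, -0.114, -0.009, 0, 0, -0.0313, 0, 0.037, -0.137, -0.009, 0, 0, -0.0424, 0, 0.037, -0.159, -0.009, 0, 0, -0.0535, 0, 0.034, -0.182, -0.009, 0, 0, -0.0647, 0]}}

```text
t: 8.2
tcp_pos: [0.614, 0.1553, 0.116]
ee_rot: [0.001, 0.753, 0.658, 0.002]
contact_force: [0.1, -0.5, -0.1]
grip_width: 0.0004
finger_force: 0.0
```

```bash
cat > k.py <<'E'
from h import *
import sys
s=ctrl.observe();print(s["tcp_pos"],s["contact_force"])
im,d=ctrl.grab_frame("top");m=ctrl.camera_model("top");P=cloud(d,m,m["pose"])
im2,d2=ctrl.grab_frame("scene");m=ctrl.camera_model("scene");P2=cloud(d2,m,m["pose"])
for P in(P,P2):
    r=np.hypot(P[...,0]-S[0],P[...,1]-S[1]);Q=P[(r>.02)&(r<.066)&(P[...,2]>.101)&(P[...,2]<.118)&(P[...,1]>.05)]
    if len(Q)>3:
        a=np.degrees(np.arctan2(Q[:,1]-S[1],Q[:,0]-S[0]));print("key angle",np.median(a),a.std(),len(Q))
    # bracket foot far edge / handle check
    q=P[(abs(P[...,1]+.255)<.01)&(abs(P[...,0]-.618)<.02)&(P[...,2]>.07)];print("handle z",np.median(q[:,2]))
E
python3 k.py
python3 - <<'E'
from h import *
rows([kp(t) for t in (86,90,94,98,102,106,110,114)],0,cmd=kp(82))
rows([kp(82)],0)
E
```

```text
[0.614  0.1553 0.116 ] [ 0.1273 -0.4551 -0.0511]
key angle 58.79709058500119 2.6775462033524633 41
handle z 0.0988593436011117
key angle 59.07964311430057 2.3538051547861043 24
handle z 0.0972368672262156
0.005, -0.022, 0.000, 0.0000, 0.0000, -0.0111, 0,
0.009, -0.044, 0.000, 0.0000, 0.0000, -0.0222, 0,
0.011, -0.067, 0.000, 0.0000, 0.0000, -0.0333, 0,
0.012, -0.089, 0.000, 0.0000, 0.0000, -0.0444, 0,
0.011, -0.112, 0.000, 0.0000, 0.0000, -0.0556, 0,
0.009, -0.135, 0.000, 0.0000, 0.0000, -0.0667, 0,
0.005, -0.157, 0.000, 0.0000, 0.0000, -0.0778, 0,
-0.001, -0.179, 0.000, 0.0000, 0.0000, -0.0889, 0,
-0.021, -0.020, 0.034, 0.0005, -0.0004, 0.0007, 0,
```

Run:
```python
from h import *
s=ctrl.observe();print(s["tcp_pos"],s["contact_force"],s["moment"])
im,d=ctrl.grab_frame("scene")
cv2.imwrite("pics/a4.png",cv2.resize(im[130:250,260:400],(700,600),interpolation=3))
```

```text
[0.6134 0.1556 0.1156] [-0.5032  0.6189  0.863 ] [-0.0743  0.1097  0.0221]
```

View pics/a4.png

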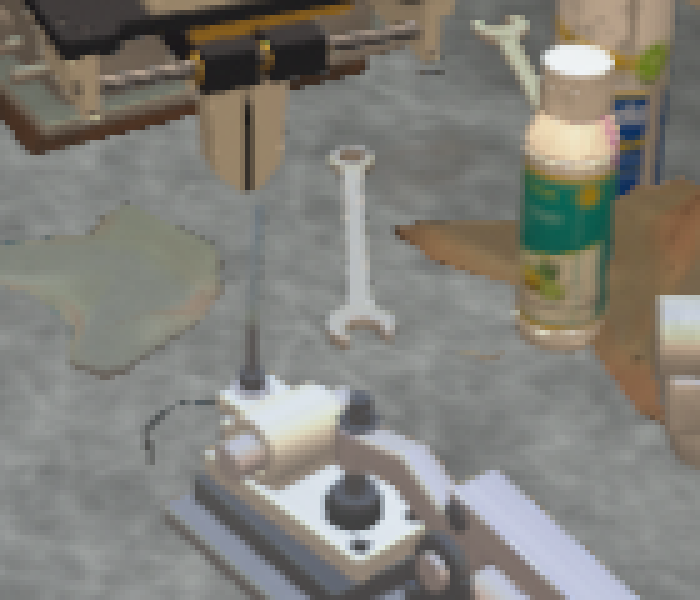

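Run:
```python
from h import *
rows([kp(59.6,.034,z=.145),kp(59.6,.034,z=.087)],0)
```

```text
-0.094, 0.135, -0.118, 0.0005, -0.0004, 0.0625, 0,
-0.095, 0.134, 0.114, 0.0005, -0.0004, 0.0625, 0,
```

>>> {"method": "carry_out", "body": {"deltas": [0, 0, -0.14, 0, 0, 0, 0, -0.095, 0.135, -0.14, 0, 0, 0.04, 0, -0.095, 0.135, -0.1, 0, 0, 0.0625, 0, -0.095, 0.135, 0.0, 0, 0, 0.0625, 0, -0.095, 0.135, 0.114, 0, 0, 0.0625, 0, -0.095, 0.135, 0.114, 0, 0, 0.0625, 0, -0.095, 0.135, 0.114, 0, 0, 0.0625, 0, -0.095, 0.135, 0.114, 0, 0, 0.0625, 0]}}

```text
t: 9.15
tcp_pos: [0.6443, 0.1263, 0.0865]
ee_rot: [0.001, 0.868, 0.497, 0.002]
contact_force: [0.3, 0.2, 0.1]
grip_width: 0.0007
finger_force: 0.0
```

Run:
```python
from h import *
s=ctrl.observe();print(s["tcp_pos"],s["contact_force"])
rows([kp(59.6,.034,z=.087),kp(59.6,.026,z=.087)]+[kp(t,z=.087) for t in (62,66,70,74,78,82)],0)
```

```text
[0.6443 0.1263 0.0865] [0.3036 0.2082 0.0666]
0.001, -0.003, -0.002, 0.0004, -0.0003, 0.0001, 0,
0.001, -0.035, -0.002, 0.0004, -0.0003, 0.0001, 0,
0.005, -0.065, -0.002, 0.0004, -0.0003, -0.0066, 0,
0.009, -0.087, -0.002, 0.0004, -0.0003, -0.0177, 0,
0.012, -0.109, -0.002, 0.0004, -0.0003, -0.0288, 0,
0.014, -0.132, -0.002, 0.0004, -0.0003, -0.0399, 0,
0.013, -0.154, -0.002, 0.0004, -0.0003, -0.0510, 0,
0.012, -0.177, -0.002, 0.0004, -0.0003, -0.0621, 0,
```

Now settled exactly on target.

>>> {"method": "carry_out", "body": {"deltas": [0.001, -0.035, 0, 0, 0, 0, 0, 0.005, -0.065, 0, 0, 0, -0.0066, 0, 0.009, -0.087, 0, 0, 0, -0.0177, 0, 0.012, -0.109, 0, 0, 0, -0.0288, 0, 0.014, -0.132, 0, 0, 0, -0.0399, 0, 0.013, -0.154, 0, 0, 0, -0.051, 0, 0.012, -0.177, 0, 0, 0, -0.0621, 0]}}

```text
t: 9.85
tcp_pos: [0.6076, 0.1508, 0.086]
ee_rot: [0.002, 0.753, 0.658, 0.002]
contact_force: [3.4, -2.8, 1.3]
grip_width: 0.0003
finger_force: 1.6
```

```bash
python3 k.py
python3 - <<'E'
from h import *
rows([kp(82,z=.087)],0)
E
```

```text
[0.6076 0.1508 0.086 ] [ 3.3828 -2.8226  1.2595]
key angle 79.19325285394332 2.9328546517640675 27
handle z 0.09894895120078268
key angle 80.04162737360988 2.963067614581226 30
handle z 0.09758115691746938
0.000, 0.004, -0.005, 0.0004, -0.0001, 0.0004, 0,
```

>>> {"method": "carry_out", "body": {"deltas": [0.005, -0.022, 0, 0, 0, -0.0111, 0, 0.009, -0.044, 0, 0, 0, -0.0222, 0, 0.011, -0.067, 0, 0, 0, -0.0333, 0, 0.012, -0.089, 0, 0, 0, -0.0444, 0, 0.011, -0.112, 0, 0, 0, -0.0556, 0, 0.009, -0.135, 0, 0, 0, -0.0667, 0, 0.005, -0.157, 0, 0, 0, -0.0778, 0, -0.001, -0.179, 0, 0, 0, -0.0889, 0]}}

```text
t: 10.75
tcp_pos: [0.5638, 0.1572, 0.0859]
ee_rot: [0.002, 0.544, 0.839, 0.002]
contact_force: [4.9, -1.2, 1.7]
grip_width: 0.0005
finger_force: 2.0
```

```bash
python3 k.py
python3 - <<'E'
from h import *
rows([kp(114,z=.087)],0)
E
```

```text
[0.5638 0.1572 0.0859] [ 4.8652 -1.2466  1.7375]
key angle 113.2582013384171 3.2292073758013515 25
handle z 0.09915918474467
key angle 112.03444010341475 1.9765132231732039 37
handle z 0.09706485221936301
0.000, 0.002, -0.005, 0.0005, 0.0001, 0.0000, 0,
```

Same relative rows again (114 → 146).

>>> {"method": "carry_out", "body": {"deltas": [0.005, -0.022, 0, 0, 0, -0.0111, 0, 0.009, -0.044, 0, 0, 0, -0.0222, 0, 0.011, -0.067, 0, 0, 0, -0.0333, 0, 0.012, -0.089, 0, 0, 0, -0.0444, 0, 0.011, -0.112, 0, 0, 0, -0.0556, 0, 0.009, -0.135, 0, 0, 0, -0.0667, 0, 0.005, -0.157, 0, 0, 0, -0.0778, 0, -0.001, -0.179, 0, 0, 0, -0.0889, 0]}}

```text
t: 11.65
tcp_pos: [0.5228, 0.1401, 0.0857]
ee_rot: [0.002, 0.292, 0.956, 0.002]
contact_force: [3.5, 1.8, 3.2]
grip_width: 0.0003
finger_force: 2.4
```

```bash
python3 k.py
python3 - <<'E'
from h import *
rows([kp(146,z=.087)],0)
E
```

```text
[0.5228 0.1401 0.0857] [3.4983 1.8009 3.1743]
key angle 146.13312872601753 3.4252584957322827 25
handle z 0.09891153179441159
key angle 144.58720510629325 3.4900362574232884 45
handle z 0.09742090094613853
-0.003, -0.000, -0.006, 0.0004, 0.0002, -0.0002, 0,
```

>>> {"method": "carry_out", "body": {"deltas": [0.004, -0.018, 0, 0, 0, -0.0083, 0, 0.007, -0.033, 0, 0, 0, -0.0167, 0, 0.007, -0.033, 0, 0, 0, -0.0167, 0, 0.007, 0.06, 0, 0, 0, -0.0167, 0, 0.007, 0.12, 0, 0, 0, -0.0167, 0, 0.007, 0.13, -0.2, 0, 0, -0.0167, 0, 0.007, 0.13, -0.4, 0, 0, -0.0167, 0, 0.007, 0.13, -0.5, 0, 0, -0.0167, 0]}}

```text
t: 12.55
tcp_pos: [0.5386, 0.1683, 0.2126]
ee_rot: [0.001, 0.242, 0.97, 0.001]
contact_force: [1.2, -0.1, -0.2]
grip_width: 0.0004
finger_force: 0.0
```

```bash
python3 k.py
python3 - <<'E'
from h import *
s=ctrl.observe();print(s["qpos"])
c=R.from_matrix
for d in(1,-1):
    print(pose(.60,-.1,.25,7.45+ (0 if d>0 else 0))[0])
rows([pose(.60,-.05,.25,7.45)],0)
im,d=ctrl.grab_frame("top");m=ctrl.camera_model("top");P=cloud(d,m,m["pose"])
for n in("bracket",):print(ctrl.spot_in("top",n)[:1])
E
```

```text
[0.5386 0.1683 0.2126] [ 1.2361 -0.0631 -0.1953]
key angle 152.35896968231413 3.157451347918204 19
handle z 0.09854265070394036
key angle 149.3773979287182 3.0743187931987666 48
handle z 0.0971226104712759
[-0.1942  0.3203 -0.1906  1.7797  0.069   1.0417  0.6719]
[ 0.6  -0.1   0.25]
[ 0.6  -0.1   0.25]
-0.624, -0.657, -0.147, 0.0010, 0.0002, 0.1515, 0,
[{'point': [0.5771, 0.0366, 0.0623], 'score': 0.98}]
```

```bash
cat >> h.py <<'E'
O=np.array([.596,-.0815]);ex=np.array([-.13,.9915])
def lp(x,z,tilt=50):
    p=O+x*ex
    return pose(p[0],p[1],z,7.45,tilt)
E
python3 - <<'E'
from h import *
im,d=ctrl.grab_frame("scene");m=ctrl.camera_model("scene");P=cloud(d,m,m["pose"])
im2,d2=ctrl.grab_frame("top");m=ctrl.camera_model("top");P2=cloud(d2,m,m["pose"])
for P in(P,P2):
    D=P[...,:2]-O; cx=D@ex; cy=D@np.array([-ex[1],ex[0]]); z=P[...,2]
    k=(cx<-.15)&(cx>-.23)&(abs(cy)<.04)&(z>.05)&(z<.078)
    print("lever",np.c_[cx[k],cy[k],z[k]][np.argsort(cx[k])[:10]])
    k=(cx<-.15)&(cx>-.23)&(abs(cy)<.04)&(z>.088)
    print("handle end",cx[k].min(),"cy",np.percentile(cy[k],[5,95]))
    k=(cx<-.21)&(cx>-.5)&(abs(cy)<.08);print("bench z max",np.nanpercentile(z[k],[50,99,100]))
rows([lp(-.1,.25,0),lp(-.31,.25,0)],0)
E
```

```text
lever [[-0.1915  0.      0.0635]
 [-0.1912 -0.0034  0.0611]
 [-0.1904 -0.007   0.061 ]
 [-0.1903  0.0034  0.0594]
 [-0.1903  0.0038  0.0622]
 [-0.1902 -0.0042  0.0625]
 [-0.1901  0.0041  0.0648]
 [-0.1899  0.0004  0.0599]
 [-0.1898 -0.0073  0.0629]
 [-0.1895  0.0003  0.0621]]
handle end -0.20146713710915065 cy [-0.0121  0.0114]
bench z max [-0.0005  0.0162  0.0215]
lever [[-0.1529  0.0119  0.0778]]
handle end -0.20113116859906852 cy [-0.0111  0.0115]
bench z max [0.0006 0.0175 0.0235]
-0.908, -1.090, -0.169, -0.0005, -0.0002, 0.1516, 0,
-1.396, -1.774, -0.169, -0.0005, -0.0002, 0.1516, 0,
```

>>> {"method": "carry_out", "body": {"deltas": [-0.8, -0.95, -0.17, 0, 0, 0.13, 0, -0.8, -0.95, -0.17, 0, 0, 0.13, 0, -0.8, -0.95, -0.17, 0, 0, 0.13, 0, -0.8, -0.95, -0.17, 0, 0, 0.13, 0, -0.8, -0.95, -0.17, 0, 0, 0.13, 0, -0.8, -0.95, -0.17, 0, 0, 0.13, 0, -0.8, -0.95, -0.17, 0, 0, 0.13, 0]}}

```text
t: 13.55
tcp_pos: [0.6019, -0.1451, 0.2506]
ee_rot: [0.0, 0.611, 0.791, -0.002]
contact_force: [0.3, -0.8, -0.8]
grip_width: 0.0002
finger_force: 0.0
```

Run:
```python
from h import *
rows([lp(-.32,.25,0),lp(-.32,.25,50)],0)
print(ctrl.observe()["qpos"])
```

```text
-1.018, -0.118, 0.006, -0.0005, 0.0005, 0.0199, 0,
-1.018, -0.118, 0.006, -0.0091, 0.1393, 0.0184, 0,
[ 0.119   0.3801  0.0942  1.6048 -0.0333  1.16    0.4749]
```

>>> {"method": "carry_out", "body": {"deltas": [-1, -0.11, 0, 0, 0, 0.0185, 0, -1, -0.11, 0, -0.002, 0.03, 0.0185, 0, -1, -0.11, 0, -0.004, 0.06, 0.0185, 0, -1, -0.11, 0, -0.006, 0.09, 0.0185, 0, -1, -0.11, 0, -0.0091, 0.1393, 0.0184, 0, -1, -0.11, 0, -0.0091, 0.1393, 0.0184, 0, -1, -0.11, 0, -0.0091, 0.1393, 0.0184, 0, -1, -0.11, 0, -0.0091, 0.1393, 0.0184, 0]}}

```text
t: 14.35
tcp_pos: [0.6319, -0.3682, 0.2309]
ee_rot: [-0.301, 0.606, 0.689, 0.262]
contact_force: [0.3, 1.9, -1.0]
grip_width: 0.0008
finger_force: 0.0
```

Run:
```python
from h import *
rows([lp(-.32,.25),lp(-.32,.046),lp(-.197,.046)],0)
s=ctrl.observe();print(s["qpos"],s["tcp_pos"])
```

```text
-0.029, 0.007, -0.143, -0.0002, 0.0083, -0.0004, 0,
-0.626, 0.009, 0.413, -0.0002, 0.0083, -0.0004, 0,
-0.290, 0.008, 0.773, -0.0002, 0.0083, -0.0004, 0,
[ 0.8574  1.171  -0.4611  0.558  -0.207   2.0079  0.6349] [ 0.6319 -0.3682  0.2309]
```

Run:
```python
from h import *
rows([lp(-.31,.18,45),lp(-.31,.12,45),lp(-.31,.045,45),lp(-.20,.045,45)],0)
```

```text
-0.206, 0.007, 0.077, -0.0003, -0.0056, -0.0004, 0,
-0.382, 0.008, 0.241, -0.0003, -0.0056, -0.0004, 0,
-0.601, 0.009, 0.445, -0.0003, -0.0056, -0.0004, 0,
-0.301, 0.009, 0.767, -0.0003, -0.0056, -0.0004, 0,
```

>>> {"method": "carry_out", "body": {"deltas": [-0.1, 0, 0.04, 0, -0.0056, 0, 0, -0.206, 0.007, 0.077, 0, -0.0056, 0, 0, -0.29, 0.007, 0.16, 0, -0.0056, 0, 0, -0.382, 0.008, 0.241, 0, -0.0056, 0, 0, -0.382, 0.008, 0.241, 0, -0.0056, 0, 0]}}

```text
t: 14.85
tcp_pos: [0.6358, -0.3865, 0.1202]
ee_rot: [-0.289, 0.609, 0.695, 0.25]
contact_force: [-0.8, 0.0, -1.1]
grip_width: 0.0008
finger_force: 0.0
```

Run:
```python
from h import *
rows([lp(-.31,.12,45),lp(-.31,.045,45),lp(-.20,.045,45)],0)
s=ctrl.observe();print(s["qpos"],s["tcp_pos"])
```

```text
-0.007, 0.001, -0.006, -0.0010, 0.0001, -0.0001, 0,
-0.219, 0.002, 0.206, -0.0010, 0.0001, -0.0001, 0,
0.092, 0.004, 0.517, -0.0010, 0.0001, -0.0001, 0,
[ 0.8516  1.2738 -0.4233  0.5631 -0.1556  1.8997  0.7236] [ 0.6358 -0.3865  0.1202]
```

>>> {"method": "carry_out", "body": {"deltas": [-0.11, 0, 0.1, 0, 0, 0, 0, -0.219, 0.002, 0.206, 0, 0, 0, 0, -0.219, 0.002, 0.206, 0, 0, 0, 0, -0.219, 0.002, 0.206, 0, 0, 0, 0]}}

```text
t: 15.25
tcp_pos: [0.6396, -0.3911, 0.0534]
ee_rot: [-0.285, 0.609, 0.696, 0.251]
contact_force: [-0.3, -0.2, 1.2]
grip_width: 0.0006
finger_force: 0.0
```

Run:
```python
from h import *
rows([lp(-.27,.045,45),lp(-.235,.045,45),lp(-.215,.045,45),lp(-.20,.045,45)],0)
s=ctrl.observe();print(s["qpos"],s["tcp_pos"],s["contact_force"])
```

```text
0.098, -0.012, 0.144, 0.0001, 0.0010, 0.0007, 0,
0.198, -0.011, 0.242, 0.0001, 0.0010, 0.0007, 0,
0.254, -0.011, 0.298, 0.0001, 0.0010, 0.0007, 0,
0.297, -0.011, 0.341, 0.0001, 0.0010, 0.0007, 0,
[ 0.8471  1.3508 -0.4122  0.5446 -0.1387  1.8419  0.7662] [ 0.6396 -0.3911  0.0534] [-0.2717 -0.1945  1.2492]
```

>>> {"method": "carry_out", "body": {"deltas": [0, 0, 0, 0, 0, 0, 0, 0, 0, 0, 0, 0, 0, 0, 0, 0, 0, 0, 0, 0, 0]}}

```text
t: 15.55
tcp_pos: [0.6406, -0.3932, 0.056]
ee_rot: [-0.282, 0.609, 0.697, 0.251]
contact_force: [0.1, 0.3, -0.3]
grip_width: 0.0007
finger_force: 0.0
```

Run:
```python
from h import *
rows([lp(-.27,.045,45),lp(-.235,.045,45),lp(-.215,.045,45),lp(-.20,.045,45)],0)
s=ctrl.observe();print(s["qpos"],s["tcp_pos"],s["contact_force"])
```

```text
0.098, -0.015, 0.157, 0.0006, 0.0019, 0.0010, 0,
0.198, -0.015, 0.255, 0.0006, 0.0019, 0.0010, 0,
0.255, -0.015, 0.311, 0.0006, 0.0019, 0.0010, 0,
0.298, -0.015, 0.353, 0.0006, 0.0019, 0.0010, 0,
[ 0.8478  1.347  -0.4122  0.5433 -0.1379  1.8405  0.7669] [ 0.6406 -0.3932  0.056 ] [ 0.0987  0.3466 -0.3433]
```

>>> {"method": "carry_out", "body": {"deltas": [0.05, -0.008, 0.08, 0, 0, 0, 0, 0.098, -0.015, 0.157, 0.0006, 0.0019, 0.001, 0, 0.13, -0.015, 0.19, 0.0006, 0.0019, 0.001, 0, 0.13, -0.015, 0.19, 0.0006, 0.0019, 0.001, 0]}}

```text
t: 15.95
tcp_pos: [0.629, -0.3352, 0.0437]
ee_rot: [-0.29, 0.609, 0.694, 0.252]
contact_force: [0.1, 0.1, 0.2]
grip_width: 0.0004
finger_force: 0.0
```

Run:
```python
from h import *
rows([lp(-.258,.045,45),lp(-.235,.045,45),lp(-.215,.045,45),lp(-.20,.045,45)],0)
s=ctrl.observe();print(s["qpos"],s["tcp_pos"],s["contact_force"])
```

```text
-0.003, 0.001, -0.010, -0.0005, -0.0005, 0.0000, 0,
0.062, 0.001, 0.055, -0.0005, -0.0005, 0.0000, 0,
0.119, 0.002, 0.112, -0.0005, -0.0005, 0.0000, 0,
0.161, 0.002, 0.155, -0.0005, -0.0005, 0.0000, 0,
[ 0.8641  1.252  -0.43    0.8048 -0.1499  1.6854  0.7568] [ 0.629  -0.3352  0.0437] [0.1312 0.075  0.2489]
```

Now on target; slide under the lever.

>>> {"method": "carry_out", "body": {"deltas": [0.06, 0, 0.055, 0, 0, 0, 0, 0.119, 0.001, 0.112, 0, 0, 0, 0, 0.161, 0.002, 0.155, 0, 0, 0, 0, 0.161, 0.002, 0.155, 0, 0, 0, 0]}}

```text
t: 16.35
tcp_pos: [0.6226, -0.2801, 0.0449]
ee_rot: [-0.289, 0.609, 0.694, 0.253]
contact_force: [-0.3, 0.1, -0.2]
grip_width: 0.0007
finger_force: 0.0
```

Run:
```python
from h import *
s=ctrl.observe();print(s["qpos"],s["tcp_pos"],s["contact_force"])
rows([lp(-.20,.045,45)]+[lp(-.20,.045+.006*k,45) for k in range(1,9)],0)
im,d=ctrl.grab_frame("scene")
cv2.imwrite("pics/a5.png",cv2.resize(im[190:310,330:490],(800,600),interpolation=3))
```

```text
[ 0.8636  1.1705 -0.4498  0.9957 -0.166   1.5631  0.7385] [ 0.6226 -0.2801  0.0449] [-0.2978  0.1355 -0.1676]
0.001, -0.002, 0.001, -0.0004, -0.0005, 0.0001, 0,
0.018, -0.002, -0.016, -0.0004, -0.0005, 0.0001, 0,
0.035, -0.002, -0.033, -0.0004, -0.0005, 0.0001, 0,
0.052, -0.002, -0.050, -0.0004, -0.0005, 0.0001, 0,
0.069, -0.002, -0.067, -0.0004, -0.0005, 0.0001, 0,
0.086, -0.002, -0.084, -0.0004, -0.0005, 0.0001, 0,
0.103, -0.002, -0.101, -0.0004, -0.0005, 0.0001, 0,
0.120, -0.002, -0.118, -0.0004, -0.0005, 0.0001, 0,
0.137, -0.002, -0.135, -0.0004, -0.0005, 0.0001, 0,
```

View pics/a5.png

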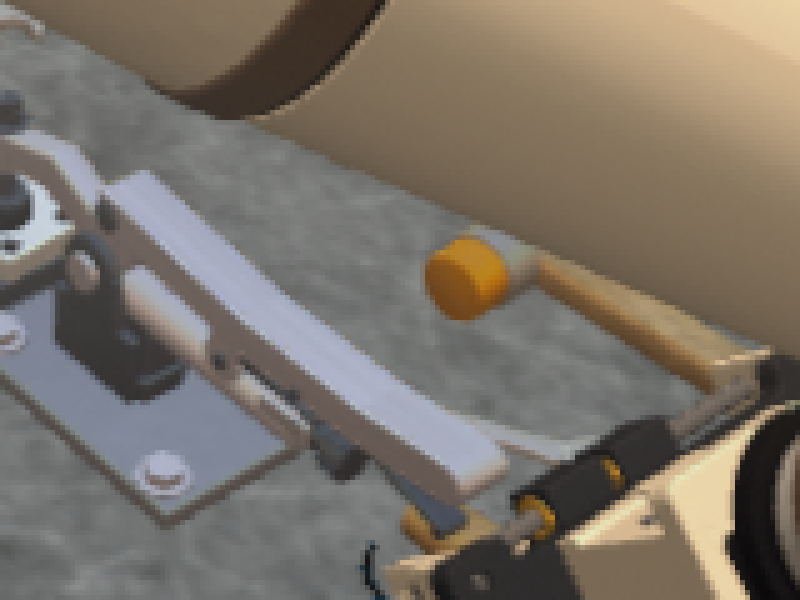

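The lever tip (450,520) hangs free with the tilted fingers coming in behind and below it, and the handle end (505,460) clears the gripper body. Lift.

>>> {"method": "carry_out", "body": {"deltas": [0.018, -0.002, -0.016, 0, 0, 0, 0, 0.035, -0.002, -0.033, 0, 0, 0, 0, 0.052, -0.002, -0.05, 0, 0, 0, 0, 0.069, -0.002, -0.067, 0, 0, 0, 0]}}

```text
t: 16.8
tcp_pos: [0.6216, -0.282, 0.0681]
ee_rot: [-0.289, 0.61, 0.694, 0.252]
contact_force: [0.4, -0.2, 0.2]
grip_width: 0.0004
finger_force: 0.0
```

>>> {"method": "carry_out", "body": {"deltas": [0.017, 0, -0.017, 0, 0, 0, 0, 0.034, 0, -0.034, 0, 0, 0, 0]}}

```text
t: 17.0
tcp_pos: [0.6215, -0.2814, 0.0801]
ee_rot: [-0.289, 0.609, 0.694, 0.252]
contact_force: [-0.6, 0.2, -0.3]
grip_width: 0.0004
finger_force: 0.0
```

```bash
cat > v.py <<'E'
from h import *
s=ctrl.observe();print(s["tcp_pos"],s["contact_force"])
for c in("scene","top"):
    im,d=ctrl.grab_frame(c);m=ctrl.camera_model(c);P=cloud(d,m,m["pose"])
    D=P[...,:2]-O; cx=D@ex; cy=D@np.array([-ex[1],ex[0]]); z=P[...,2]
    for a in(-.195,-.18,-.16,-.14,-.12):
        k=(abs(cx-a)<.006)&(abs(cy)<.009)&(z>.085)&(z<.2);print(c,a,k.sum(),np.median(z[k]))
    k=(cx<-.15)&(cx>-.2)&(abs(cy)<.012)&(z>.045)&(z<.083);print("below",k.sum(),np.c_[cx[k],cy[k],z[k]][np.argsort(cx[k])[:8]])
E
python3 v.py
```

```text
[ 0.6215 -0.2814  0.0801] [-0.6076  0.2322 -0.3371]
scene -0.195 33 0.09956124076502226
scene -0.18 40 0.09881848890276018
scene -0.16 44 0.09658077241352864
scene -0.14 42 0.09498519265939065
scene -0.12 42 0.09543616423360052
below 32 [[-0.1745  0.0115  0.0821]
 [-0.1731  0.0102  0.0828]
 [-0.1708  0.0102  0.0811]
 [-0.1688  0.0065  0.0698]
 [-0.1686  0.0107  0.0822]
 [-0.1683  0.0033  0.0701]
 [-0.1682  0.0003  0.0684]
 [-0.1665  0.0109  0.0807]]
top -0.195 30 0.09954633742745111
top -0.18 36 0.09945146293997409
top -0.16 35 0.09717802494295069
top -0.14 34 0.09619603311350572
top -0.12 35 0.09603653774335918
below 0 []
```

Run:
```python
from h import *
rows([lp(-.205,.062,45),lp(-.215,.046,45),lp(-.235,.048,45),lp(-.24,.05,52),lp(-.24,.05,58),lp(-.24,.05,58)],0)
```

```text
-0.062, 0.001, 0.044, -0.0001, -0.0002, -0.0001, 0,
-0.136, 0.001, 0.061, -0.0001, -0.0002, -0.0001, 0,
-0.187, 0.001, -0.001, -0.0001, -0.0002, -0.0001, 0,
-0.195, 0.001, -0.021, -0.0001, 0.0192, -0.0002, 0,
-0.195, 0.001, -0.021, -0.0001, 0.0359, -0.0002, 0,
-0.195, 0.001, -0.021, -0.0001, 0.0359, -0.0002, 0,
```

>>> {"method": "carry_out", "body": {"deltas": [-0.062, 0.001, 0.044, 0, 0, 0, 0, -0.136, 0.001, 0.061, 0, 0, 0, 0, -0.187, 0.001, -0.001, 0, 0, 0, 0, -0.195, 0.001, -0.021, 0, 0.0192, 0, 0, -0.195, 0.001, -0.021, 0, 0.0359, 0, 0, -0.195, 0.001, -0.021, 0, 0.0359, 0, 0, -0.195, 0.001, -0.021, 0, 0.0359, 0, 0]}}

```text
t: 17.8
tcp_pos: [0.6254, -0.3177, 0.0443]
ee_rot: [-0.367, 0.577, 0.656, 0.319]
contact_force: [-0.2, 0.8, 1.1]
grip_width: 0.0004
finger_force: 0.0
```

```bash
python3 v.py
python3 - <<'E'
from h import *
s=ctrl.observe();print(s["qpos"])
rows([lp(-.24,.05,58),lp(-.22,.048,58),lp(-.205,.048,58),lp(-.194,.048,58)],0)
E
```

```text
[ 0.6254 -0.3177  0.0443] [-0.2462  0.7603  1.1208]
scene -0.195 0 nan
scene -0.18 0 nan
scene -0.16 0 nan
scene -0.14 0 nan
scene -0.12 0 nan
below 0 []
top -0.195 31 0.10074863837031267
top -0.18 34 0.09942751269131062
top -0.16 34 0.09795964500242521
top -0.14 35 0.09652263055434929
top -0.12 35 0.09645100367285131
below 0 []
[ 0.8676  1.4015 -0.474   0.6217 -0.2382  1.8892  0.7343]
-0.002, -0.002, -0.003, -0.0002, 0.0001, -0.0000, 0,
0.034, -0.002, 0.069, -0.0002, 0.0001, -0.0000, 0,
0.066, -0.002, 0.120, -0.0002, 0.0001, -0.0000, 0,
0.089, -0.002, 0.157, -0.0002, 0.0001, -0.0000, 0,
  return _methods._mean(a, axis=axis, dtype=dtype,
  ret = ret.dtype.type(ret / rcount)
```

>>> {"method": "carry_out", "body": {"deltas": [0.034, -0.002, 0.069, 0, 0, 0, 0, 0.066, -0.002, 0.12, 0, 0, 0, 0, 0.089, -0.002, 0.157, 0, 0, 0, 0, 0.089, -0.002, 0.157, 0, 0, 0, 0]}}

```text
t: 18.3
tcp_pos: [0.6216, -0.273, 0.0511]
ee_rot: [-0.364, 0.576, 0.659, 0.319]
contact_force: [-0.1, 0.1, 0.1]
grip_width: 0.0006
finger_force: 0.0
```

Run:
```python
from h import *
s=ctrl.observe();print(s["qpos"],s["tcp_pos"],s["contact_force"],(s["tcp_pos"][:2]-O)@ex)
rows([lp(-.194,.048,58)]+[lp(-.194,.048+.006*k,58) for k in range(1,9)],0)
```

```text
[ 0.8803  1.319  -0.4879  0.8218 -0.2452  1.7645  0.7396] [ 0.6216 -0.273   0.0511] [-0.1165  0.0592  0.1339] -0.193230762509912
-0.012, -0.002, 0.004, -0.0004, 0.0004, 0.0004, 0,
0.008, -0.002, -0.009, -0.0004, 0.0004, 0.0004, 0,
0.029, -0.002, -0.022, -0.0004, 0.0004, 0.0004, 0,
0.049, -0.002, -0.034, -0.0004, 0.0004, 0.0004, 0,
0.069, -0.002, -0.047, -0.0004, 0.0004, 0.0004, 0,
0.089, -0.002, -0.060, -0.0004, 0.0004, 0.0004, 0,
0.110, -0.002, -0.073, -0.0004, 0.0004, 0.0004, 0,
0.130, -0.002, -0.085, -0.0004, 0.0004, 0.0004, 0,
0.150, -0.002, -0.098, -0.0004, 0.0004, 0.0004, 0,
```

>>> {"method": "carry_out", "body": {"deltas": [0.008, -0.002, -0.009, 0, 0, 0, 0, 0.029, -0.002, -0.022, 0, 0, 0, 0, 0.049, -0.002, -0.034, 0, 0, 0, 0, 0.069, -0.002, -0.047, 0, 0, 0, 0]}}

```text
t: 18.7
tcp_pos: [0.6201, -0.2759, 0.0683]
ee_rot: [-0.365, 0.577, 0.657, 0.319]
contact_force: [0.5, -0.1, -0.2]
grip_width: 0.0003
finger_force: 0.0
```

>>> {"method": "carry_out", "body": {"deltas": [0.02, 0, -0.0127, 0, 0, 0, 0, 0.04, 0, -0.025, 0, 0, 0, 0]}}

```text
t: 18.9
tcp_pos: [0.6199, -0.2755, 0.0798]
ee_rot: [-0.366, 0.577, 0.657, 0.319]
contact_force: [0.8, -0.3, -0.0]
grip_width: 0.0006
finger_force: 0.0
```

Run:
```python
from h import *
rows([lp(-.205,.068,60),lp(-.222,.052,60),lp(-.225,.043,60),lp(-.205,.042,60),lp(-.19,.042,60),lp(-.183,.042,60)],0)
```

```text
-0.060, 0.006, -0.008, -0.0002, 0.0054, -0.0004, 0,
-0.151, 0.006, -0.031, -0.0002, 0.0054, -0.0004, 0,
-0.188, 0.006, -0.023, -0.0002, 0.0054, -0.0004, 0,
-0.149, 0.006, 0.047, -0.0002, 0.0054, -0.0004, 0,
-0.117, 0.006, 0.098, -0.0002, 0.0054, -0.0004, 0,
-0.102, 0.006, 0.122, -0.0002, 0.0054, -0.0004, 0,
```

>>> {"method": "carry_out", "body": {"deltas": [-0.06, 0.006, -0.008, 0, 0, 0, 0, -0.151, 0.006, -0.031, 0, 0.0054, 0, 0, -0.188, 0.006, -0.023, 0, 0.0054, 0, 0, -0.188, 0.006, -0.01, 0, 0.0054, 0, 0, -0.149, 0.006, 0.047, 0, 0.0054, 0, 0, -0.117, 0.006, 0.098, 0, 0.0054, 0, 0, -0.102, 0.006, 0.122, 0, 0.0054, 0, 0, -0.102, 0.006, 0.122, 0, 0.0054, 0, 0]}}

```text
t: 19.7
tcp_pos: [0.6199, -0.2617, 0.0431]
ee_rot: [-0.376, 0.571, 0.651, 0.329]
contact_force: [1.0, -0.0, -0.3]
grip_width: 0.0005
finger_force: 0.1
```

Run:
```python
from h import *
s=ctrl.observe();print(s["qpos"],s["tcp_pos"],s["contact_force"],(s["tcp_pos"][:2]-O)@ex)
rows([lp(-.183,.042,60)]+[lp(-.183,.042+.006*k,60) for k in range(1,9)],0)
# finger tip in the wrist camera
im,d=ctrl.grab_frame("wrist");m=ctrl.camera_model("wrist");P=cloud(d,m,m["mount"])
k=(abs(P[...,1])<.02)&(P[...,2]<.03)&(P[...,2]>-.06)&(abs(P[...,0])<.03);Q=P[k]
for z0 in np.arange(-.06,.03,.006):
    q=Q[(Q[:,2]>z0)&(Q[:,2]<z0+.006)]
    if len(q):print(round(z0,3),len(q),q[:,0].min(),q[:,0].max(),q[:,1].min(),q[:,1].max())
```

```text
[ 0.8812  1.3414 -0.4954  0.8259 -0.2581  1.7675  0.7393] [ 0.6199 -0.2617  0.0431] [ 0.9715 -0.0425 -0.3498] -0.18182340163522112
-0.006, -0.001, -0.002, -0.0004, 0.0001, -0.0001, 0,
0.015, -0.001, -0.014, -0.0004, 0.0001, -0.0001, 0,
0.035, -0.001, -0.026, -0.0004, 0.0001, -0.0001, 0,
0.056, -0.001, -0.038, -0.0004, 0.0001, -0.0001, 0,
0.077, -0.001, -0.050, -0.0004, 0.0001, -0.0001, 0,
0.098, -0.001, -0.062, -0.0004, 0.0001, -0.0001, 0,
0.119, -0.001, -0.074, -0.0004, 0.0001, -0.0001, 0,
0.139, -0.002, -0.086, -0.0004, 0.0001, -0.0001, 0,
0.160, -0.002, -0.098, -0.0004, 0.0001, -0.0001, 0,
-0.06 170 -0.01017709349659418 0.009981925137242192 -0.0020728601831262543 0.0023421314930079404
-0.054 78 -0.009116598054974806 0.010064939481967919 -0.0021512331664849753 0.002374587731168512
-0.048 140 0.0038142434108345002 0.011247973228437569 -0.0034930109164984222 0.003752916598009363
-0.042 238 0.008399977933913519 0.029993120727219415 -0.010751727594337485 0.013480268466091848
-0.036 185 0.008448719141045474 0.011751436662843853 -0.016742701151024324 0.01683653279027436
-0.03 387 0.008693008953168532 0.01160540606148834 -0.016867348246334637 0.017149672267025753
-0.024 302 0.008537249582559886 0.014401524354860223 -0.015103381688517103 0.014289393361720564
-0.018 512 0.008616180625981115 0.018876879247693483 -0.00818065483287225 0.008499910516636547
-0.012 14 0.015483317777052058 0.01828032725110556 -0.005329481787550507 0.008525884136545054
```

>>> {"method": "carry_out", "body": {"deltas": [0.015, -0.001, -0.014, 0, 0, 0, 0, 0.035, -0.001, -0.026, 0, 0, 0, 0, 0.056, -0.001, -0.038, 0, 0, 0, 0]}}

```text
t: 20.05
tcp_pos: [0.6198, -0.2647, 0.059]
ee_rot: [-0.376, 0.572, 0.65, 0.329]
contact_force: [-0.7, -0.9, 0.0]
grip_width: 0.0006
finger_force: 0.0
```

>>> {"method": "carry_out", "body": {"deltas": [0.021, 0, -0.012, 0, 0, 0, 0, 0.042, 0, -0.024, 0, 0, 0, 0]}}

```text
t: 20.25
tcp_pos: [0.6196, -0.2645, 0.0696]
ee_rot: [-0.376, 0.573, 0.65, 0.328]
contact_force: [2.0, 0.1, -8.3]
grip_width: 0.0004
finger_force: 3.0
```

```bash
python3 v.py 2>/dev/null| grep -v scene
python3 - <<'E'
from h import *
im,d=ctrl.grab_frame("wrist");cv2.imwrite("pics/w2.png",im)
E
```

```text
[ 0.6196 -0.2645  0.0696] [ 1.9788  0.055  -8.296 ]
below 55 [[-0.1923  0.0011  0.0648]
 [-0.1909  0.0022  0.0643]
 [-0.1909  0.0051  0.066 ]
 [-0.1906  0.0042  0.0626]
 [-0.1899  0.0013  0.0655]
 [-0.1898  0.0041  0.0671]
 [-0.1897  0.0064  0.0658]
 [-0.1883  0.005   0.0664]]
top -0.195 30 0.10515742905420766
top -0.18 36 0.10421391459949897
top -0.16 34 0.10060476719752198
top -0.14 34 0.09995853391774939
top -0.12 36 0.09877417075651868
below 0 []
```

View pics/w2.png

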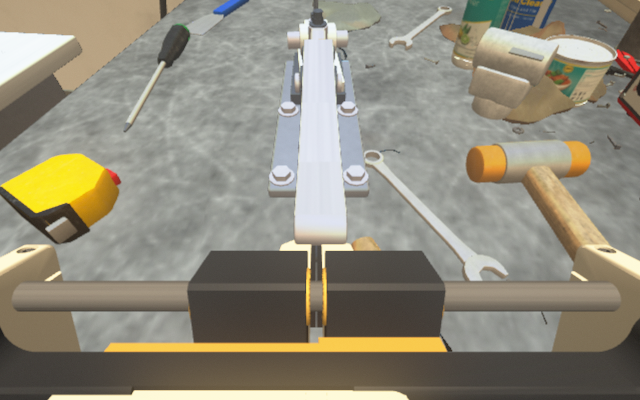

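Run:
```python
from h import *
rows([lp(-.184,.058,60),lp(-.186,.045,60),lp(-.21,.043,60),lp(-.25,.045,60),lp(-.27,.05,60)],0)
```

```text
-0.040, 0.002, 0.025, -0.0002, 0.0002, -0.0005, 0,
-0.089, 0.002, 0.044, -0.0002, 0.0002, -0.0005, 0,
-0.144, 0.002, -0.035, -0.0002, 0.0002, -0.0005, 0,
-0.217, 0.002, -0.177, -0.0002, 0.0002, -0.0005, 0,
-0.240, 0.002, -0.256, -0.0002, 0.0002, -0.0005, 0,
```

>>> {"method": "carry_out", "body": {"deltas": [-0.02, 0, 0.012, 0, 0, 0, 0, -0.04, 0.002, 0.025, 0, 0, 0, 0, -0.089, 0.002, 0.044, 0, 0, 0, 0, -0.144, 0.002, -0.035, 0, 0, 0, 0, -0.217, 0.002, -0.177, 0, 0, 0, 0, -0.24, 0.002, -0.256, 0, 0, 0, 0, -0.24, 0.002, -0.256, 0, 0, 0, 0]}}

```text
t: 21.1
tcp_pos: [0.6289, -0.3488, 0.0482]
ee_rot: [-0.373, 0.575, 0.649, 0.33]
contact_force: [-1.1, -0.3, -0.0]
grip_width: 0.0007
finger_force: 0.0
```

```bash
python3 v.py 2>/dev/null| grep top
python3 - <<'E'
from h import *
s=ctrl.observe();T=np.eye(4);T[:3,:3]=q2R(s["ee_rot"]);T[:3,3]=s["tcp_pos"]
im,d=ctrl.grab_frame("wrist");m=ctrl.camera_model("wrist");P=cloud(d,m,m["mount"])
print(s["tcp_pos"],s["qpos"])
k=(abs(P[...,1])<.025)&(P[...,2]<.03)&(P[...,2]>-.05)&(P[...,0]<.03)&(P[...,0]>-.03);Q=P[k]
for z0 in np.arange(-.05,.03,.005):
    q=Q[(Q[:,2]>z0)&(Q[:,2]<z0+.005)]
    if len(q):print(round(z0,3),len(q),q[:,0].min(),q[:,0].max(),q[:,1].min(),q[:,1].max())
W=P@T[:3,:3].T+T[:3,3];D=W[...,:2]-O;cx=D@ex;cy=D@np.array([-ex[1],ex[0]]);z=W[...,2]
k=(cx<-.12)&(cx>-.23)&(abs(cy)<.015)&(z>.05)&(z<.12)
for z0 in np.arange(.05,.11,.005):
    q=k&(z>z0)&(z<z0+.005)
    if q.sum():print("lev %.3f"%z0,q.sum(),cx[q].min(),cx[q].max(),cy[q].min(),cy[q].max())
cv2.imwrite("pics/w3.png",im)
E
```

```text
top -0.195 30 0.09964204660193454
top -0.18 36 0.09960717656536122
top -0.16 36 0.09748730773088998
top -0.14 32 0.09661936618710815
top -0.12 34 0.0962129127893151
[ 0.6288 -0.345   0.0498] [ 0.8793  1.5127 -0.632   0.4224 -0.1161  2.0154  0.6801]
-0.05 101 -0.009101325480229391 0.011253867242814783 -0.0034554339140572253 0.003670386937626824
-0.045 100 0.007810135931008197 0.011255632596242987 -0.0035925523486483556 0.0037877585888073002
-0.04 98 0.008723871059162239 0.011671383689767625 -0.0037207071240156027 0.0038992402648847495
-0.035 165 0.008646221236152926 0.011498088226005176 -0.01669930005654307 0.01684339150762744
-0.03 333 0.00857360738731118 0.011354338081395743 -0.01698725817021129 0.0171564247690759
-0.025 242 0.008583237320089449 0.01156503701488501 -0.016468131006272545 0.015670058688238588
-0.02 148 0.008676822165123249 0.011303783441121068 -0.010531226407859135 0.010186050032322421
-0.015 38 0.008718262089872086 0.010958134599475255 -0.00579139054746435 0.00538141769716273
lev 0.055 26 -0.19254139094786102 -0.19074004803122258 -0.008453880492482812 0.004689785478188176
lev 0.060 249 -0.19322526641093085 -0.1782347182768101 -0.008720200590286815 0.004696373383887635
lev 0.065 221 -0.1880166027178247 -0.17447668875131034 -0.008729532929513987 0.004722904396658441
lev 0.080 39 -0.19832451852600463 -0.12015442063370244 -0.013714006160337083 0.01207811962020791
lev 0.085 193 -0.20211362410813286 -0.1973055735475281 -0.014048090117330853 0.010557796700791613
lev 0.090 359 -0.203204765049077 -0.12053252589156206 -0.014389730481840265 0.010761989148705357
lev 0.095 2074 -0.20224061686973782 -0.1200812864864552 -0.01433914521092222 0.010695338210718695
lev 0.100 99 -0.19763973365081816 -0.18589344114552683 -0.013454882237551974 0.010196956070516374
```

```bash
sed -i 's/O=np.array(\[.596,-.0815\])/O=np.array([.598,-.0812])/' h.py
python3 - <<'E'
from h import *
rows([lp(-.25,.044,60),lp(-.225,.04,61),lp(-.21,.037,62),lp(-.195,.036,62),lp(-.185,.036,62),lp(-.176,.036,62)],0)
E
```

```text
0.008, 0.015, 0.063, 0.0001, -0.0002, -0.0002, 0,
0.044, 0.014, 0.158, 0.0001, 0.0026, -0.0002, 0,
0.064, 0.014, 0.216, 0.0001, 0.0054, -0.0002, 0,
0.090, 0.014, 0.270, 0.0001, 0.0054, -0.0002, 0,
0.110, 0.014, 0.305, 0.0001, 0.0054, -0.0002, 0,
0.128, 0.014, 0.336, 0.0001, 0.0054, -0.0002, 0,
```

>>> {"method": "carry_out", "body": {"deltas": [0.008, 0.015, 0.063, 0, 0, 0, 0, 0.044, 0.014, 0.158, 0, 0.0026, 0, 0, 0.064, 0.014, 0.216, 0, 0.0054, 0, 0, 0.09, 0.014, 0.27, 0, 0.0054, 0, 0, 0.11, 0.014, 0.305, 0, 0.0054, 0, 0, 0.11, 0.014, 0.305, 0, 0.0054, 0, 0]}}

```text
t: 21.85
tcp_pos: [0.6216, -0.2629, 0.0368]
ee_rot: [-0.388, 0.565, 0.645, 0.339]
contact_force: [1.0, 0.0, -0.2]
grip_width: 0.0003
finger_force: 0.0
```

```bash
cat > g.py <<'E'
from h import *
s=ctrl.observe();T=np.eye(4);T[:3,:3]=q2R(s["ee_rot"]);T[:3,3]=s["tcp_pos"]
print("cx,cy",(s["tcp_pos"][:2]-O)@ex,(s["tcp_pos"][:2]-O)@[-ex[1],ex[0]],s["tcp_pos"][2],s["contact_force"],"j6",s["qpos"][5])
im,d=ctrl.grab_frame("wrist");m=ctrl.camera_model("wrist");P=cloud(d,m,m["mount"])
W=P@T[:3,:3].T+T[:3,3];D=W[...,:2]-O;cx=D@ex;cy=D@np.array([-ex[1],ex[0]]);z=W[...,2]
c=T[:3,3]+T[:3,:3]@[.0095,0,-.011];print("corner",(c[:2]-O)@ex,c[2])
k=(cx<-.16)&(cx>-.23)&(abs(cy)<.012)&(z>.04)&(z<.2)
for z0 in np.arange(.04,.2,.005):
    q=k&(z>z0)&(z<z0+.005)
    if q.sum():print("%.3f"%z0,q.sum(),cx[q].min(),cx[q].max())
E
python3 g.py
python3 - <<'E'
from h import *
rows([lp(-.176,.036,62)],0)
E
```

```text
cx,cy -0.1832400348960456 0.00020991684645951803 0.03676406660580851 [ 0.9835  0.0217 -0.1982] j6 1.7949572832069478
corner -0.18848391563424072 0.05031949755243396
0.050 164 -0.1981261988776595 -0.18958439299790247
0.055 501 -0.2082314288281349 -0.19054991105353292
0.060 815 -0.22191918663245458 -0.1793436607172473
0.065 352 -0.22677334061494298 -0.18022694743187678
0.070 23 -0.2273665067398255 -0.22132527672613025
0.085 252 -0.20192777654885904 -0.1997884601545439
0.090 622 -0.20283555346064683 -0.19926594755226376
0.095 3178 -0.20192218048853178 -0.16000803613658549
0.100 200 -0.1981631806361982 -0.18475546349766944
0.014, 0.001, 0.032, -0.0002, 0.0003, -0.0002, 0,
```

>>> {"method": "carry_out", "body": {"deltas": [0.014, 0.001, 0.032, 0, 0, 0, 0, 0.014, 0.001, 0.032, 0, 0, 0, 0, 0.028, 0.001, 0.026, 0, 0, 0, 0, 0.042, 0.001, 0.019, 0, 0, 0, 0, 0.056, 0.001, 0.012, 0, 0, 0, 0]}}

```text
t: 22.4
tcp_pos: [0.6214, -0.258, 0.0462]
ee_rot: [-0.385, 0.568, 0.644, 0.338]
contact_force: [1.1, -1.8, -5.4]
grip_width: 0.0007
finger_force: 2.8
```

```bash
python3 g.py
```

```text
cx,cy -0.17836446794425104 -0.00018839821799156511 0.046193550146475165 [ 1.1077 -1.7926 -5.4024] j6 1.7748463605608922
corner -0.1835360647590298 0.059776769356649544
0.060 40 -0.22722959089499561 -0.18722021155033147
0.065 893 -0.20354999875075594 -0.18407828097245502
0.070 274 -0.21684924858907362 -0.19933205363865536
0.075 169 -0.22191055723854705 -0.20928758573900186
0.080 18 -0.22261880198570513 -0.2206577398785537
0.085 164 -0.20188814555198684 -0.19986763305232447
0.090 528 -0.20265715131288975 -0.1995179391373268
0.095 3001 -0.20214568973139185 -0.16000082833395582
0.100 544 -0.1981553684036586 -0.1820725465414772
```

Contact is now on the lever (5 N, handle still down). Keep lifting.

>>> {"method": "carry_out", "body": {"deltas": [0.018, 0, -0.009, 0, 0, 0, 0, 0.035, 0, -0.018, 0, 0, 0, 0, 0.053, 0, -0.027, 0, 0, 0, 0]}}

```text
t: 22.75
tcp_pos: [0.6214, -0.2591, 0.061]
ee_rot: [-0.384, 0.569, 0.644, 0.338]
contact_force: [0.0, -5.7, -1.9]
grip_width: 0.0006
finger_force: 2.1
```

```bash
python3 g.py
```

```text
cx,cy -0.17942576219567247 -8.878083038614537e-05 0.06101481666451895 [ 0.0188 -5.6819 -1.8572] j6 1.7802271787809063
corner -0.18457768644478012 0.07460550222053734
0.075 45 -0.22799098388165345 -0.18845268959387562
0.080 768 -0.20463467995351944 -0.18800116937169475
0.085 264 -0.21853149410268666 -0.2003879095200287
0.090 178 -0.22290699102033595 -0.21028697480960346
0.095 156 -0.22362793556603136 -0.1997972457631765
0.100 516 -0.202385519639555 -0.16004263594856571
0.105 2917 -0.2016462415277956 -0.1600123522122938
0.110 312 -0.1978426990002807 -0.18585026531924195
```

>>> {"method": "carry_out", "body": {"deltas": [0.018, 0, -0.009, 0, 0, 0, 0, 0.035, 0, -0.018, 0, 0, 0, 0, 0.053, 0, -0.027, 0, 0, 0, 0, 0.07, 0, -0.036, 0, 0, 0, 0, 0.07, 0, -0.036, 0, 0, 0, 0]}}

```text
t: 23.3
tcp_pos: [0.6218, -0.2561, 0.0825]
ee_rot: [-0.385, 0.567, 0.644, 0.339]
contact_force: [0.1, 0.1, -0.5]
grip_width: 0.0007
finger_force: 0.0
```

```bash
python3 g.py
```

```text
cx,cy -0.17651474438404222 -0.0008876528835265324 0.08254666525742643 [ 0.1317  0.0737 -0.548 ] j6 1.7907656050072538
corner -0.1817156405926815 0.09611867880912293
0.095 116 -0.2258656215863083 -0.18292238972762792
0.100 429 -0.19951438786201495 -0.18598607608402987
0.105 362 -0.22993064542161656 -0.1946957619154845
0.110 218 -0.218443264696267 -0.20498153184214135
0.115 39 -0.22110360077153593 -0.21717914327567575
0.125 976 -0.19944009018189465 -0.16618396761400916
0.130 650 -0.1987548845071883 -0.17186915208975004
0.150 283 -0.1969904743999997 -0.160043159771208
0.155 816 -0.19857878979271257 -0.16389284898841747
0.160 1368 -0.19864203163959454 -0.1734322478317906
0.165 1081 -0.1951966244485713 -0.18278871843348876
```

The clamp sprang open (handle at z ≈ 0.16, no force). Withdraw.

Run:
```python
from h import *
rows([lp(-.20,.076,62),lp(-.225,.078,60),lp(-.25,.085,55),lp(-.28,.1,48),lp(-.30,.13,40),lp(-.31,.17,30),lp(-.32,.21,25)],0)
```

```text
-0.065, -0.002, -0.072, 0.0003, 0.0006, -0.0002, 0,
-0.105, -0.002, -0.163, 0.0003, -0.0049, -0.0002, 0,
-0.128, -0.002, -0.265, 0.0003, -0.0188, -0.0003, 0,
-0.132, -0.001, -0.399, 0.0003, -0.0383, -0.0003, 0,
-0.064, -0.001, -0.526, 0.0003, -0.0605, -0.0003, 0,
0.058, -0.001, -0.637, 0.0003, -0.0883, -0.0003, 0,
0.180, -0.001, -0.748, 0.0003, -0.1022, -0.0003, 0,
```

>>> {"method": "carry_out", "body": {"deltas": [-0.065, 0, -0.072, 0, 0, 0, 0, -0.105, 0, -0.163, 0, -0.0049, 0, 0, -0.128, 0, -0.265, 0, -0.0188, 0, 0, -0.132, 0, -0.399, 0, -0.0383, 0, 0, -0.064, 0, -0.526, 0, -0.0605, 0, 0, 0.058, 0, -0.637, 0, -0.08, 0, 0, 0.18, 0, -0.748, 0, -0.1, 0, 0, 0.18, 0, -0.748, 0, -0.1, 0, 0]}}

```text
t: 24.15
tcp_pos: [0.6449, -0.3977, 0.223]
ee_rot: [-0.159, 0.643, 0.735, 0.148]
contact_force: [1.3, 0.6, 0.9]
grip_width: 0.0006
finger_force: 0.0
```

```bash
python3 v.py 2>/dev/null|grep -v below; python3 k.py
python3 - <<'E'
from h import *
im,d=ctrl.grab_frame("scene");cv2.imwrite("pics/e.png",cv2.resize(im[140:320,250:490],(800,600),interpolation=3))
for c in("scene","top"):
    ctrl.grab_frame(c)
    for n in("bracket","screw_head","key_tip"):
        r=ctrl.spot_in(c,n);print(c,n,[(np.round(x["point"],3),round(x["score"],2)) for x in r[:1]])
s=ctrl.observe();print(s["tcp_pos"],s["contact_force"],s["t"])
E
```

```text
[ 0.6449 -0.3977  0.223 ] [1.317  0.5761 0.8883]
scene -0.195 94 0.15861574127847944
scene -0.18 71 0.13065351001938585
scene -0.16 42 0.15180886697389573
scene -0.14 29 0.14369476367084022
scene -0.12 24 0.13653518779277368
top -0.195 24 0.16661460730434174
top -0.18 49 0.16362373867845115
top -0.16 49 0.1533048119816528
top -0.14 45 0.14392853814048379
top -0.12 45 0.13624603608746166
[ 0.641  -0.3981  0.2135] [ 0.1808 -1.3661  0.1255]
key angle 150.8933002895175 2.8810889981697887 47
handle z 0.16122692841700365
key angle 150.1348246359945 3.633529993026237 48
handle z 0.1518703764094158
scene bracket [(array([0.575, 0.038, 0.054]), 0.93)]
scene screw_head []
scene key_tip [(array([0.556, 0.088, 0.104]), 0.55)]
top bracket [(array([0.576, 0.044, 0.065]), 0.85)]
top screw_head [(array([0.574, 0.048, 0.069]), 0.9)]
top key_tip [(array([0.539, 0.096, 0.108]), 0.42)]
[ 0.6396 -0.3985  0.2085] [-0.3865  0.2956  0.4431] 24.8
```

View pics/e.png

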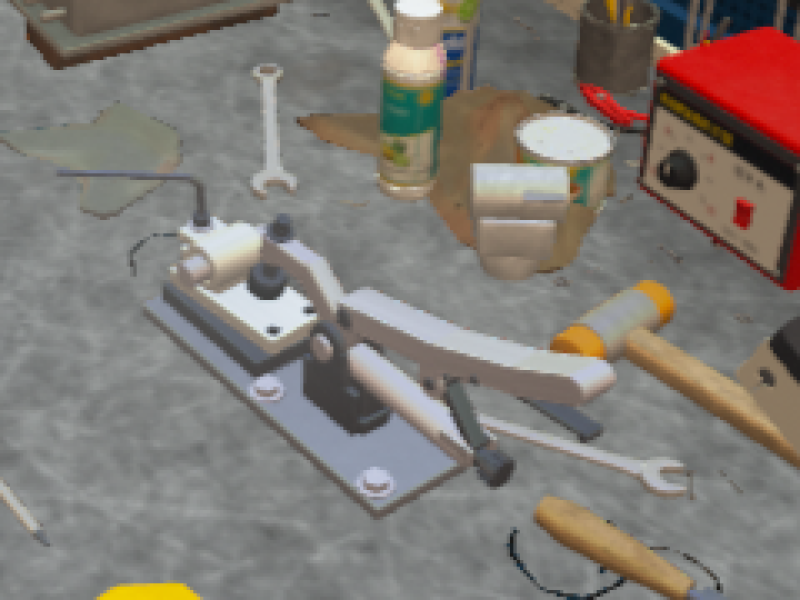

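The handle is open at (600,375), the pad at (267,285) is lifted off the foot, and the bracket is still on the anvil. The key has turned about 91° and its arm now points left at (60,172). The robot is clear of everything, so I'm handing in.

```bash
python3 -c "
from plant import ctrl
print(ctrl.job_done())"
```

```text
the job is handed in; nothing more can be done
None
```

The job is handed in at about 25 s: the clamp snapped locked, the key turned about 91° anticlockwise, and the lever sprang the handle open with the bracket still on the anvil. On an earlier try the gripper seems to have pushed the handle itself, lifting it about 5 mm with 8 N; it dropped back locked when I lowered the tool, and the release then went through the lever.

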